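Weigh a sample jar on a notched beam balance

ROBOT

A 6-joint arm with a two-finger parallel gripper is mounted at the origin on the work surface. World frame = base frame: x ahead of the robot, y to its left, z up, the work surface at z = 0. Lengths are in m, angles in rad, forces in N, time in s.
With the tool pointing down it reaches from about 0.4 to 0.825 m from the base axis. Payload 7 kg.
Tool frame: the origin (TCP) lies on the front face of the gripper's body, between the roots of the fingers; the fingertips stand 73 mm ahead of it and the grasp point (between the pads) lies 54 mm ahead of it; z points along the fingers, y is the direction in which the jaws open and shut (so a half turn about z gives the same grasp; the last joint's range is limited). The gripper opens to 85 mm and grips with 20 to 120 N. Pads are 22 mm wide; open, the fingers measure 114 mm over their backs; the gripper's body (76 mm by 85 mm) begins 54 mm behind the grasp point. The pads swing forward as they close: fully open they stand 13 mm farther back than shut.
Start: joints at [1.523, 0.359, 0.012, 0, -1.224, -0.288], TCP at [0.222, 0.637, 0.304] pointing down, gripper open.
Joint ranges: [-3.07, 3.07], [-1.43, 2.12], [-1.02, 1.25], [-3.03, 1.67], [-3.05, -0], [-3.03, 3.03]. Speed limits (rad/s): [2.39, 2.39, 3.01, 3.14, 3.14, 3.14].

INTERFACE

Orientations are given as a unit quaternion [w, x, y, z].
In Python, from station import env gives the robot as it stands. The module is installed in compiled form; this text tells all that it offers.
- The arm moves only by the tool servo_tool, never from a script. Its argument "commands" is a list that holds one entry, the list of rows, each a list of 6 numbers: the shift along the tool's x, y, z scaled (see below), then the turn, a rotation vector about the tool's x, y, z scaled (see below). A call has 1 to 10 rows; each row shifts and turns the commanded pose from where the row before left it, along the tool's axes as they then stand; what a row does not reach is not made up. The controller multiplies each number of a shift by 60 mm and each number of a turn by 4 degrees. A row lasts 1/8 s, in which the tool goes at most 62.5 mm and 10.7 degrees, less where a joint would pass 70% of its speed; a pose out of reach is approached as far as the arm can. A call with a number of a shift or a turn outside -1 to 1 is refused whole. A call with a gripper value outside its range is refused whole. "jaw" is the closure, from 0 (fully open) to 1 (shut), set as the call begins (left out, the last holds). The fingers move at their own pace and stop on an object; "squeeze" is the grip in N (left out, the last holds). Time passes only in rows, so rows that do not move let the fingers close. It gives the time, the measured TCP pose, the force and the opening at its end, in the units of the state.
- env.state(): the state, without advancing time (a new reading comes with each control period).
- env.snapshot(name): name is "scene" or "top" or "wrist"; returns a dict with "frame" (480x640x3 uint8, blue, green, red), "range_z" (480x640 float32, m along the optical axis (not along the pixel's ray), 0 where there is no reading), "vfov" (degrees; the focal length in pixels is half the picture's height over the tangent of half this angle, whatever the lens; pixels are square), "cx", "cy" (the principal point, pixels), "pose" (4x4, takes a point from camera to world coordinates). Camera axes: x right, y down, z forward; pixel columns grow to the right and rows downward; lengths in m; the calibration is good to about 2 mm. A picture is of the moment at which its call begins.
- env.sign_off(): hands the job in, once; it reports no verdict.
Trained networks look in a picture, given as the dict that the camera call returned (one of the last four; its "shot" number tells which), for a name from the list of things; names that differ only in an ending like _2 or _b are one class to them, and where a whole thing is asked for, a point or a joint stands for the part that bears it (a point fixed in the world has none). Each returns a list of dicts, best first, with "p" (0 to 1); they miss things now and then, are a little off and sometimes report something else, mostly with a low value. They report only what shows in the picture. A call takes as long as a camera call.
- env.recognise(picture, thing): "xyz" ([x, y, z] in m, in world coordinates, good to about 4 mm: the middle of the surface that is visible of it).
- env.mark_of(picture, thing): "xyz" ([x, y, z] in m, in world coordinates, good to about 4 mm: a listed point, or the origin of a listed thing).
The state is a dict: "clock": time; "qpos": joint angles; "joint_velocities": joint speeds; "effort": joint torques, N m; "tcp_pos": TCP position; "tcp_rot": TCP orientation; "ft_force": force on the tool from outside, world axes, zero at the start; "ft_torque": the same for the moment, N m; "gripper_width": opening from 0.0 (shut) to 1.0 (fully open).
Only numpy, scipy, OpenCV 4.12 (cv2) and the standard library are available. Lean on these libraries where they do the work, as an engineer would, in place of code of your own. Each camera call takes 0.05 s, during which the arm holds its last target.

TASK

Weigh the squat sample jar on the beam balance: set it down gently, upright, on the pan, then push the brass poise out along the notched beam by its post, with light finger pushes and without pinching it or leaning on the balance, until it sits in the notch at which the untouched pointer comes to rest nearest the bold centre line. Leave the jar on the pan and the other things on the bench where they are.

Things in the scene. Friction and masses are not known exactly. Their poses are not given: they have to be found in the camera images.
- balance: beam balance of the top-pan kind, fixed to the bench. Grey base 120 x 500 x 30 mm; origin on the bench right under the beam's pivot; its y axis runs along the beam: pan 100 mm towards +y, notched beam and pointer towards -y. Pivot 110 mm above the bench between two grey cheeks, which reach 33 mm to either side in x, 18 mm in y and 120 mm high. The notched bar lies 20 mm below pivot height. White index post at y = -349 mm, 144 mm high
- jar: squat white plastic sample jar with a black screw lid (47 mm across), body 52 mm across, straight up to 55 mm, 85 mm high in all; origin at the centre of its underside; weighs 190 to 400 g, unknown. It starts left or right of the balance
- pan_top (a point): centre of the upper face of the round flat steel pan, 110 mm across and 4 mm thick, about 136 mm above the bench. The pan stays level and sinks or rises up to 6.5 mm as the beam swings
- beam (a joint): swing of the beam in rad: 0 with the pointer on the bold centre line, positive with the pointer high (jar heavier than the poise shows); stops at -0.065 and +0.065. Left alone it settles in about 1.5 s. Between the stops one notch of the poise changes it by 0.025 (one tick, 20 g), poise further out = pointer lower. With empty pan and the poise at 0 it reads 0
- poise (a joint): place of the poise in m: 0 in the first notch, 70 mm from the pivot, growing as it moves outward (balance -y) to 0.200 in the last. Notches every 8 mm: 26 V notches 4 mm deep. The poise starts in one of the first six; the jar balances at 0.07 to 0.165. It slides along the beam only
- poise_post (a point): on the axis of the poise's upright post with a black rubber sleeve, 20 mm below its top; the post is 14 mm thick and stands 44 mm out of the brass block (40 mm across the beam, 28 mm along it). About 130 mm above the bench with the beam level, rising and falling up to 15 mm with the beam. A push on it also tips the beam, so the pointer is true only when nothing touches it
- detent (a joint): height in m of the spring-loaded detent roller inside the poise: 0 with the roller home in a notch, about 0.0022 on a crest. Pushing the post either way takes up to about 5 N to climb out of a notch; past the crest, 4 mm on, the roller drags the poise into the next notch by itself
- pointer_tip (a point): tip of the white pointer at the beam's outer end, 340 mm from the pivot; moves 8.5 mm up or down per notch of the poise
- centre_mark (a point): the bold centre line of the white index post, 110 mm above the bench, where the pointer tip stands at balance; thin ticks above and below it every 8.5 mm
- pan: the steel pan with its stem; origin on the beam 26 mm below pan_top
- wash_bottle: tall white plastic bottle with a narrow neck and black cap, 52 mm across, 150 mm high; origin at the centre of its underside. Not the jar; leave it
- crucible: white ceramic crucible, 42 mm across, 36 mm high, behind the balance; origin under its centre; leave it
- crucible2: second crucible like the first; leave it
- boat: white ceramic combustion boat, 88 x 16 x 10 mm, in front of the balance; origin under its centre; leave it
- tweezers: flat steel tweezers, 130 mm long, 10 mm high, in front of the balance; leave them
- remote: white remote control, 45 x 115 x 16 mm, behind the balance; leave it

How it is judged:
By the outcome, as a careful person would: the job done as asked, in the order asked, and still so for the second after the job is handed in, with the robot touching nothing.
It also fails if it takes over 72 s, if anything falls off the work surface, if the arm or the gripper's body presses on something with over 40 N, if the wrist force passes 120 N, or if a joint passes its speed limit or range.

## Working session

There is one attempt and no reset: what is moved stays moved. The work goes in short steps, Python scripts to look and compute and a tool call to move; the robot and the scene stay as the last step left them, time stands still between calls to the robot, and variables do not carry over. Pictures are saved under pics/ and viewed, and the job is handed in when it is done.

Besides the shell and the picture viewer there is one more tool, called after ">>>" as name([rows], argument=value, ...), one row to a line, values as JSON. servo_tool: Moves the arm, as the interface text tells. Its arguments: {"type":"object","properties":{"commands":{"type":"array","items":{"type":"array","items":{"type":"array","items":{"type":"number","minimum":-1,"maximum":1}}}},"jaw":{"type":"number"},"squeeze":{"type":"number"}},"required":["commands"]}

```bash
mkdir -p pics; cat > h.py <<'E'
from station import env
import numpy as np, cv2
from scipy.spatial.transform import Rotation as R
def rot(s): 
    q=s['tcp_rot']; return R.from_quat([q[1],q[2],q[3],q[0]])
def snap(n,f):
    p=env.snapshot(n); cv2.imwrite('pics/'+f+'.png',p['frame']); return p
def st():
    s=env.state(); print('t',s['clock'],'tcp',np.round(s['tcp_pos'],4),'R',np.round(rot(s).as_matrix(),3).tolist(),'F',np.round(s['ft_force'],2),'w',s['gripper_width'],'q',np.round(s['qpos'],3)); return s
def cloud(p):
    z=p['range_z']; h,w=z.shape; f=h/2/np.tan(np.radians(p['vfov'])/2)
    u,v=np.meshgrid(np.arange(w),np.arange(h))
    P=np.stack([(u-p['cx'])/f*z,(v-p['cy'])/f*z,z],-1); T=np.array(p['pose'])
    W=P@T[:3,:3].T+T[:3,3]; W[z==0]=np.nan; return W
E
python3 - <<'E'
from h import *
st()
for n in ('scene','top'):
    p=snap(n,n+'0'); print(n,p['vfov'],p['cx'],p['cy'],np.round(p['pose'],3).tolist())
    for t in ('jar','balance','pan_top','poise_post','pointer_tip','centre_mark','wash_bottle'):
        for r in env.mark_of(p,t)[:2]: print(t,np.round(r['xyz'],4),round(r['p'],2))
    for t in ('crucible','boat','tweezers','remote'):
        for r in env.recognise(p,t)[:2]: print(t,np.round(r['xyz'],4),round(r['p'],2))
E
```

```text
t 0.0 tcp [0.2223 0.637  0.3029] R [[0.944, -0.33, -0.0], [-0.33, -0.944, -0.002], [0.0, 0.002, -1.0]] F [ 0.61  1.48 -0.08] w 0.999698036113867 q [ 1.523  0.359  0.011 -0.    -1.224 -0.288]
scene 48.33411037305737 322.43081381639854 231.68558460421792 [[0.838, 0.439, -0.323, 0.964], [0.545, -0.661, 0.516, -0.614], [0.013, -0.609, -0.793, 1.007], [0.0, 0.0, 0.0, 1.0]]
jar [ 5.044e-01 -4.380e-01 -4.000e-04] 0.98
balance [ 6.19e-01  7.05e-02 -6.00e-04] 0.62
pan_top [0.6024 0.1706 0.1434] 0.84
poise_post [ 0.6213 -0.0255  0.1226] 0.9
pointer_tip [ 0.647  -0.2671  0.0867] 0.96
centre_mark [ 0.6432 -0.2729  0.1094] 0.86
wash_bottle [0.512  0.3188 0.0008] 0.8
wash_bottle [0.601  0.1682 0.1413] 0.22
crucible [0.7048 0.1631 0.0235] 0.79
crucible [0.7099 0.093  0.0256] 0.75
boat [ 0.5289 -0.0769  0.0056] 0.62
boat [0.5082 0.1435 0.0025] 0.47
tweezers [ 0.5321 -0.0768  0.0063] 0.62
tweezers [0.6036 0.1649 0.1412] 0.46
remote [ 0.757  -0.1767  0.0175] 0.94
top 55.94320927690773 324.8078974454521 234.22054231867216 [[0.024, -0.998, 0.061, 0.556], [-1.0, -0.025, -0.016, -0.025], [0.018, -0.061, -0.998, 1.081], [0.0, 0.0, 0.0, 1.0]]
jar [ 5.027e-01 -4.321e-01 -1.000e-04] 0.58
balance [6.103e-01 7.590e-02 3.000e-04] 0.66
balance [ 0.5255 -0.0806 -0.0033] 0.59
pan_top [0.6029 0.1723 0.1375] 0.85
pan_top [ 0.5046 -0.4309 -0.001 ] 0.21
poise_post [ 0.6253 -0.0256  0.1274] 0.59
pointer_tip [ 0.6485 -0.2658  0.0849] 0.75
centre_mark [ 0.6464 -0.27    0.1139] 0.7
centre_mark [ 6.071e-01  7.590e-02 -1.000e-04] 0.65
wash_bottle [0.515  0.3201 0.0006] 0.62
crucible [0.7178 0.0954 0.01  ] 0.62
crucible [0.7067 0.1648 0.0186] 0.49
boat [0.5084 0.1468 0.007 ] 0.53
tweezers [ 0.527  -0.0744  0.0023] 0.84
remote [ 0.6186 -0.0262  0.0991] 0.59
remote [ 0.7505 -0.1699  0.0157] 0.58
```

View pics/scene0.png

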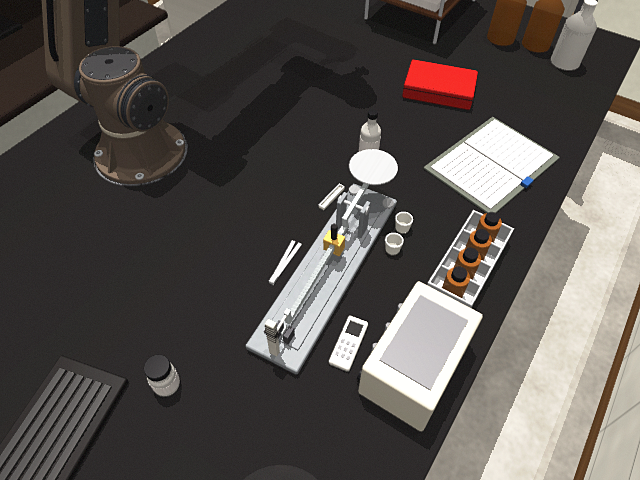

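View pics/top0.png

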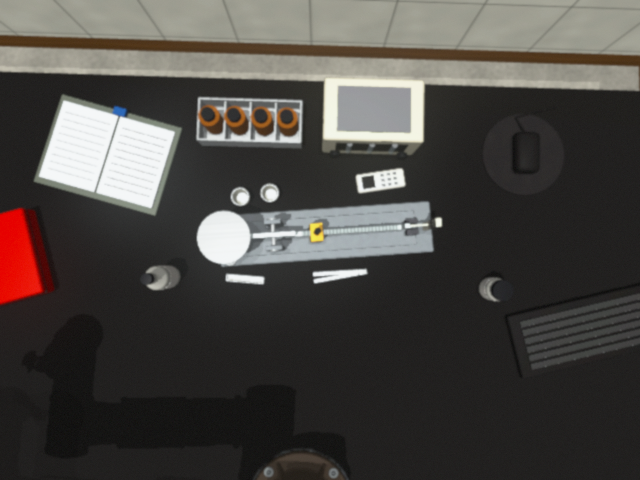

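```bash
python3 - <<'E'
from h import *
p=env.snapshot('top'); W=cloud(p)
def fitc(m,name):
    pts=W[m]; 
    c,r=cv2.minEnclosingCircle(pts[:,:2].astype(np.float32)); print(name,len(pts),'mean',pts.mean(0).round(4),'circ',np.round(c,4),round(r,4))
x,y,z=W[...,0],W[...,1],W[...,2]
near=lambda a,b,r:(np.hypot(x-a,y-b)<r)
fitc(near(.503,-.434,.05)&(z>.07),'jarlid'); 
fitc(near(.603,.171,.08)&(z>.12),'pan')
fitc(near(.623,-.026,.03)&(z>.135),'post')
fitc(near(.646,-.27,.03)&(z>.13),'idx')
fitc(near(.513,.319,.05)&(z>.13),'bottle')
m=(abs(z-.03)<.005)&(x>.5)&(x<.75)&(abs(y)<.4)
print(cv2.minAreaRect(W[m][:,:2].astype(np.float32)))
E
```

```text
jarlid 380 mean [ 0.5028 -0.4343  0.0839] circ [ 0.5022 -0.4361] 0.0241
pan 2206 mean [0.6019 0.1703 0.142 ] circ [0.602  0.1631] 0.0623
post 35 mean [ 0.6204 -0.024   0.1431] circ [ 0.6197 -0.0236] 0.0068
idx 65 mean [ 0.6444 -0.2741  0.1421] circ [ 0.6448 -0.275 ] 0.0102
bottle 139 mean [0.5128 0.3218 0.1477] circ [0.5126 0.3231] 0.0127
((0.6434201598167419, 0.020526766777038574), (0.19939948618412018, 0.6166244149208069), 8.42000675201416)
```

```bash
cat >> h.py <<'E'
YAW=np.radians(-84.55)
def Rd(yaw):
    c,s=np.cos(yaw),np.sin(yaw); x=np.array([c,s,0]);z=np.array([0,0,-1.]); return R.from_matrix(np.stack([x,np.cross(z,x),z],1))
def plan(wps,step=0.055,nd=2):
    """wps: list of (xyz, yaw, step)"""
    s=env.state(); P=np.array(s['tcp_pos']);Q=rot(s); rows=[]
    for w in wps:
        T=np.array(w[0]);G=Rd(w[1]) if w[1] is not None else Q; stp=w[2] if len(w)>2 else step
        while True:
            d=T-P; dr=(Q.inv()*G).as_rotvec()
            n=int(np.ceil(max(np.linalg.norm(d)/stp-.05,np.abs(dr).max()/np.radians(3.99)-.05)))
            if n<=0: break
            a=np.round(Q.inv().apply(d/n)/.06,nd); b=np.round(dr/n/np.radians(4),nd)
            if np.linalg.norm(a)<.006 and np.abs(b).max()<.02: break
            rows.append(np.r_[a,b]); P=P+Q.apply(a*.06); Q=Q*R.from_rotvec(b*np.radians(4))
            if n==1: break
    for i in range(0,len(rows),10): print('['+','.join('['+','.join('%g'%(v+0) for v in r)+']' for r in rows[i:i+10])+']')
    print('end',P.round(4),Q.as_rotvec().round(3)); return rows
E
python3 - <<'E'
from h import *
a=np.radians(-19.3)
plan([((.40,.32,.28),np.radians(-50)),((.49,0,.25),YAW),((.5025,-.435,.20),YAW)])
E
```

```text
[[0.57,0.5,0.05,0,0,0.96],[0.6,0.46,0.05,0,0,0.96],[0.63,0.42,0.05,0,0,0.96],[0.66,0.38,0.05,0,0,0.96],[0.68,0.34,0.05,0,0,0.96],[0.7,0.29,0.05,0,0,0.96],[0.72,0.24,0.05,0,0,0.97],[0.73,0.19,0.05,0,0,0.96],[0.56,0.25,0.06,0,0,0.96],[0.58,0.22,0.05,0,0,0.96]]
[[0.59,0.18,0.06,0,0,0.96],[0.6,0.14,0.05,0,0,0.96],[0.61,0.09,0.06,0,0,0.96],[0.61,0.05,0.05,0,0,0.96],[0.61,0.02,0.06,0,0,0.96],[0.62,-0.03,0.05,0,0,0.96],[0.61,-0.07,0.06,0,0,0.96],[0.9,0.06,0.1,0,0,0],[0.9,0.06,0.1,0,0,0],[0.91,0.06,0.11,0,0,0]]
[[0.9,0.06,0.1,0,0,0],[0.91,0.06,0.11,0,0,0],[0.9,0.06,0.1,0,0,0],[0.91,0.06,0.11,0,0,0],[0.9,0.06,0.1,0,0,0]]
end [ 0.5026 -0.4347  0.2001] [-2.324  2.113  0.   ]
```

>>> servo_tool([
  [[0.57, 0.5, 0.05, 0, 0, 0.96], [0.6, 0.46, 0.05, 0, 0, 0.96], [0.63, 0.42, 0.05, 0, 0, 0.96], [0.66, 0.38, 0.05, 0, 0, 0.96], [0.68, 0.34, 0.05, 0, 0, 0.96], [0.7, 0.29, 0.05, 0, 0, 0.96], [0.72, 0.24, 0.05, 0, 0, 0.97], [0.73, 0.19, 0.05, 0, 0, 0.96], [0.56, 0.25, 0.06, 0, 0, 0.96], [0.58, 0.22, 0.05, 0, 0, 0.96]],
], jaw=0)

```text
clock: 2.5
tcp_pos: [0.4206, 0.2473, 0.2734]
tcp_rot: [-0.0, 0.875, -0.483, 0.0]
ft_force: [0.1, -0.6, -0.5]
gripper_width: 0.997
```

>>> servo_tool([
  [[0.59, 0.18, 0.06, 0, 0, 0.96], [0.6, 0.14, 0.05, 0, 0, 0.96], [0.61, 0.09, 0.06, 0, 0, 0.96], [0.61, 0.05, 0.05, 0, 0, 0.96], [0.61, 0.02, 0.06, 0, 0, 0.96], [0.62, -0.03, 0.05, 0, 0, 0.96], [0.61, -0.07, 0.06, 0, 0, 0.96], [0.9, 0.06, 0.1, 0, 0, 0], [0.9, 0.06, 0.1, 0, 0, 0], [0.91, 0.06, 0.11, 0, 0, 0]],
])

```text
clock: 3.75
tcp_pos: [0.4949, -0.1647, 0.2315]
tcp_rot: [-0.0, 0.74, -0.673, 0.0]
ft_force: [0.4, 0.3, 1.1]
gripper_width: 0.999
```

>>> servo_tool([
  [[0.9, 0.06, 0.1, 0, 0, 0], [0.91, 0.06, 0.11, 0, 0, 0], [0.9, 0.06, 0.1, 0, 0, 0], [0.91, 0.06, 0.11, 0, 0, 0], [0.9, 0.06, 0.1, 0, 0, 0], [0, 0, 0, 0, 0, 0]],
])

```text
clock: 4.5
tcp_pos: [0.5017, -0.438, 0.1985]
tcp_rot: [0.0, 0.739, -0.674, -0.001]
ft_force: [-0.7, -0.1, -1.4]
gripper_width: 1.002
```

```bash
python3 - <<'E'
from h import *
st()
p=snap('wrist','w1'); W=cloud(p)
x,y,z=W[...,0],W[...,1],W[...,2]
m=(np.hypot(x-.503,y+.435)<.05)&(z>.08)&(z<.1)
print(m.sum(),W[m].mean(0) if m.any() else 0, cv2.minEnclosingCircle(W[m][:,:2].astype(np.float32)))
for r in env.mark_of(p,'jar')[:2]: print(r)
plan([((.5025,-.4355,.096),YAW,.03)])
E
```

```text
t 4.5 tcp [ 0.5017 -0.438   0.1985] R [[0.091, -0.996, -0.002], [-0.996, -0.091, 0.0], [-0.001, 0.002, -1.0]] F [-0.73 -0.09 -1.43] w 1.0019886772623638 q [-0.425  0.423 -0.143  0.    -1.007  0.516]
5945 [ 0.50231594 -0.43871474  0.08385505] ((0.5023689270019531, -0.4375177025794983), 0.02335960604250431)
{'xyz': [0.5008, -0.4405, -0.0028], 'p': 0.72}
[[0,0,0.43,0,0,-0.01],[0,0,0.43,0,0,-0.01],[0,0,0.43,0.01,0,0],[0.01,-0.01,0.43,0,0.01,-0.01]]
end [ 0.5027 -0.4357  0.0962] [ 2.325 -2.113 -0.   ]
```

View pics/w1.png

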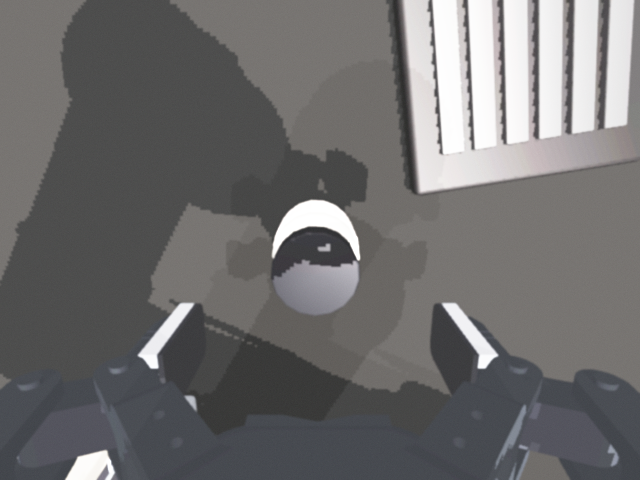

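The wrist picture shows the jar's lid centred between the open jaws (pixel 316,270; jaws at ~190 and ~440).

>>> servo_tool([
  [[0.01, 0, 0.43, 0, 0, 0], [0.01, 0, 0.43, 0, 0, 0], [0, 0, 0.43, 0, 0, 0], [0, 0, 0.42, 0, 0, 0], [0, 0, 0, 0, 0, 0]],
])

```text
clock: 5.22
tcp_pos: [0.5022, -0.4342, 0.0962]
tcp_rot: [0.0, 0.74, -0.672, -0.002]
ft_force: [0.1, 0.2, 0.4]
gripper_width: 0.999
```

>>> servo_tool([
  [[0, 0, 0, 0, 0, 0], [0, 0, 0, 0, 0, 0], [0, 0, 0, 0, 0, 0], [0, 0, 0, 0, 0, 0], [0, 0, 0, 0, 0, 0], [0, 0, 0, 0, 0, 0]],
], jaw=1, squeeze=30)

```text
clock: 5.98
tcp_pos: [0.5035, -0.4362, 0.0993]
tcp_rot: [-0.0, 0.74, -0.673, 0.001]
ft_force: [0.1, 2.8, 6.5]
gripper_width: 0.592
```

```bash
python3 - <<'E'
from h import *
st()
p=snap('wrist','w2')
E
```

```text
t 5.975 tcp [ 0.5035 -0.4362  0.0993] R [[0.095, -0.995, 0.002], [-0.995, -0.095, -0.001], [0.001, -0.002, -1.0]] F [0.09 2.77 6.45] w 0.5915780090832603 q [-0.422  0.525 -0.236  0.    -0.808  0.517]
```

View pics/w2.png

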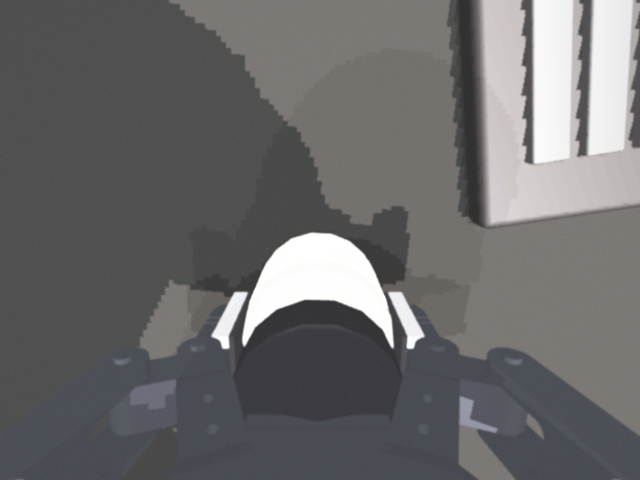

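>>> servo_tool([
  [[0, 0, -0.1, 0, 0, 0], [0, 0, -0.3, 0, 0, 0], [0, 0, -0.5, 0, 0, 0], [0, 0, -0.7, 0, 0, 0], [0, 0, -0.7, 0, 0, 0], [0, 0, -0.7, 0, 0, 0], [0, 0, -0.4, 0, 0, 0], [0, 0, 0, 0, 0, 0]],
])

```text
clock: 7.02
tcp_pos: [0.5031, -0.4364, 0.3049]
tcp_rot: [-0.001, 0.74, -0.673, 0.003]
ft_force: [0.1, -0.1, -3.9]
gripper_width: 0.593
```

```bash
python3 - <<'E'
from h import *
st()
p=snap('scene','s2'); W=cloud(p)
x,y,z=W[...,0],W[...,1],W[...,2]
for pp in (p,env.snapshot('top')):
    W=cloud(pp);x,y,z=W[...,0],W[...,1],W[...,2]
    m=(np.hypot(x-.602,y-.17)<.075)&(z>.136)&(z<.15)
    n,l,s,c=cv2.connectedComponentsWithStats(m.astype(np.uint8)); k=1+s[1:,4].argmax(); m=l==k
    print(m.sum(),W[m].mean(0),cv2.minEnclosingCircle(W[m][:,:2].astype(np.float32)))
plan([((.59,-.10,.29),YAW),((.602,.170,.262),YAW,.05)])
E
```

```text
t 7.025 tcp [ 0.5031 -0.4364  0.3049] R [[0.095, -0.995, 0.005], [-0.995, -0.095, -0.002], [0.003, -0.004, -1.0]] F [ 0.13 -0.09 -3.88] w 0.5930966583892378 q [-0.422  0.341 -0.012  0.    -1.213  0.517]
1366 [0.60494013 0.16778968 0.14291637] ((0.602924644947052, 0.16911861300468445), 0.056804556399583817)
2198 [0.6019064  0.17060934 0.14215745] ((0.601835310459137, 0.1711088865995407), 0.05512898415327072)
[[-0.78,-0.28,0.03,0,0,0],[-0.78,-0.28,0.03,0,0,0],[-0.77,-0.28,0.03,0,0,0],[-0.78,-0.29,0.02,0,0,0],[-0.77,-0.28,0.03,0,0,0],[-0.78,-0.29,0.02,0,0.01,0],[-0.77,-0.28,0.03,0,0,-0.01],[-0.74,-0.11,0.08,0,0,0],[-0.74,-0.1,0.08,0,0,0],[-0.75,-0.11,0.08,0,0,0]]
[[-0.74,-0.1,0.08,0,0,0],[-0.75,-0.11,0.07,0,0,0],[-0.74,-0.1,0.08,0,0,0]]
end [0.6019 0.17   0.2618] [-2.325  2.113  0.   ]
```

View pics/s2.png

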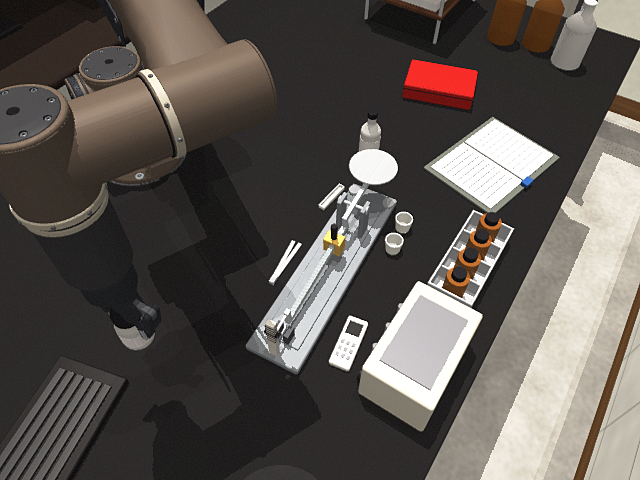

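The jar is off the bench in the gripper (pixel 137,335), and nothing else has moved.

>>> servo_tool([
  [[-0.4, -0.14, 0.02, 0, 0, 0], [-0.78, -0.28, 0.03, 0, 0, 0], [-0.77, -0.28, 0.03, 0, 0, 0], [-0.78, -0.29, 0.02, 0, 0, 0], [-0.77, -0.28, 0.03, 0, 0, 0], [-0.78, -0.29, 0.02, 0, 0, 0], [-0.77, -0.28, 0.03, 0, 0, 0], [-0.74, -0.11, 0.08, 0, 0, 0], [-0.74, -0.1, 0.08, 0, 0, 0], [-0.75, -0.11, 0.08, 0, 0, 0]],
])

```text
clock: 8.38
tcp_pos: [0.5895, 0.0125, 0.2745]
tcp_rot: [0.001, 0.74, -0.673, -0.001]
ft_force: [1.0, -0.7, -2.8]
gripper_width: 0.593
```

>>> servo_tool([
  [[-0.74, -0.1, 0.08, 0, 0, 0], [-0.75, -0.11, 0.07, 0, 0, 0], [-0.74, -0.15, 0.08, 0, 0, 0], [-0.3, -0.1, 0, 0, 0, 0], [-0.08, -0.04, 0, 0, 0, 0], [0, 0, 0, 0, 0, 0]],
])

```text
clock: 9.12
tcp_pos: [0.6052, 0.1694, 0.2618]
tcp_rot: [0.001, 0.74, -0.673, -0.0]
ft_force: [-0.4, 0.1, -3.0]
gripper_width: 0.595
```

```bash
python3 - <<'E'
from h import *
s=st()
p=snap('scene','s3')
W=cloud(p);x,y,z=W[...,0],W[...,1],W[...,2]
plan([((.602,.1705,.246),YAW,.02)])
im=p['frame'][60:260,280:480]; cv2.imwrite('pics/s3c.png',cv2.resize(im,(600,600),interpolation=cv2.INTER_CUBIC))
E
```

```text
t 9.125 tcp [0.6052 0.1694 0.2618] R [[0.095, -0.996, -0.001], [-0.996, -0.095, -0.001], [0.001, 0.001, -1.0]] F [-0.35  0.09 -2.97] w 0.5951400405563793 q [ 0.583  0.312 -0.155 -0.    -1.105 -0.488]
[[-0.03,0.05,0.27,0.01,-0.01,-0.01]]
end [0.602  0.1705 0.2459] [-2.324e+00  2.114e+00  1.000e-03]
```

View pics/s3c.png

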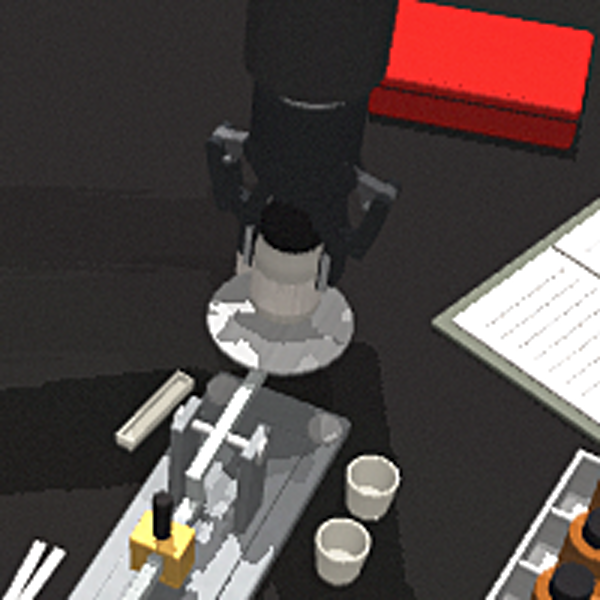

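>>> servo_tool([
  [[-0.01, 0.03, 0.09, 0, 0, 0], [-0.01, 0.02, 0.09, 0, 0, 0], [-0.01, 0, 0.06, 0, 0, 0], [0, 0, 0.03, 0, 0, 0], [0, 0, 0.03, 0, 0, 0], [0, 0, 0.03, 0, 0, 0], [0, 0, 0.03, 0, 0, 0]],
])

```text
clock: 10.05
tcp_pos: [0.6023, 0.1715, 0.2409]
tcp_rot: [-0.0, 0.74, -0.673, 0.0]
ft_force: [-0.9, -0.1, -1.6]
gripper_width: 0.59
```

>>> servo_tool([
  [[0, 0, 0.03, 0, 0, 0], [0, 0, 0.03, 0, 0, 0], [0, 0, 0.03, 0, 0, 0], [0, 0, 0, 0, 0, 0]],
])

```text
clock: 10.55
tcp_pos: [0.6021, 0.1714, 0.2353]
tcp_rot: [0.0, 0.74, -0.673, -0.0]
ft_force: [-0.0, -1.0, -1.9]
gripper_width: 0.591
```

```bash
python3 - <<'E'
from h import *
s=st()
p=snap('scene','s4')
for t in ('pointer_tip','pan_top','jar'):
    print(t,[(np.round(r['xyz'],4),r['p']) for r in env.mark_of(p,t)[:1]])
im=p['frame'][60:260,280:480]; a=cv2.resize(im,(500,500),interpolation=cv2.INTER_CUBIC)
cv2.imwrite('pics/s4c.png',a)
st()
E
```

```text
t 10.55 tcp [0.6021 0.1714 0.2353] R [[0.095, -0.995, -0.0], [-0.995, -0.095, -0.0], [0.0, 0.0, -1.0]] F [-0.04 -1.04 -1.88] w 0.5911850603942597 q [ 0.589  0.329 -0.195 -0.    -1.047 -0.494]
pointer_tip [(array([ 0.6418, -0.2678,  0.111 ]), 0.85)]
pan_top [(array([0.6022, 0.1707, 0.1345]), 0.97)]
jar [(array([ 0.6437, -0.2689,  0.1089]), 0.71)]
t 10.75 tcp [0.6022 0.1714 0.2355] R [[0.095, -0.995, -0.0], [-0.995, -0.095, -0.0], [0.0, 0.0, -1.0]] F [-0.84  0.14 -1.25] w 0.5886798083558751 q [ 0.589  0.329 -0.194  0.    -1.047 -0.494]
```

View pics/s4c.png

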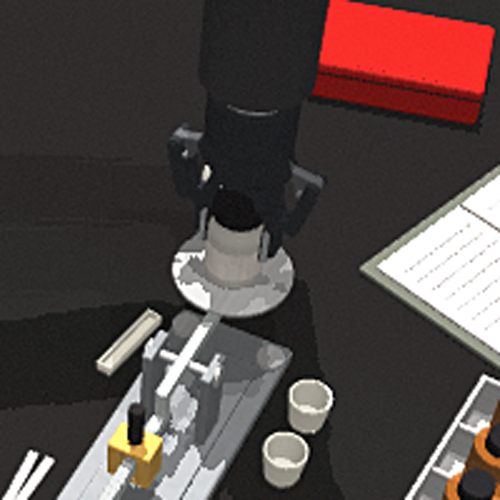

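The pan is following the jar down: the pointer has risen to about 111 mm and the pan stands at about 135 mm. I'll ease it on to the lower stop.

>>> servo_tool([
  [[0, 0, 0.025, 0, 0, 0], [0, 0, 0.025, 0, 0, 0], [0, 0, 0.02, 0, 0, 0], [0, 0, 0.01, 0, 0, 0], [0, 0, 0, 0, 0, 0]],
])

```text
clock: 11.38
tcp_pos: [0.6022, 0.1714, 0.2307]
tcp_rot: [0.0, 0.74, -0.673, 0.0]
ft_force: [-0.5, -0.3, -1.7]
gripper_width: 0.593
```

```bash
python3 - <<'E'
from h import *
s=st()
p=snap('scene','s5')
for t in ('pointer_tip','pan_top'):
    print(t,[(np.round(r['xyz'],4),r['p']) for r in env.mark_of(p,t)[:1]])
E
```

```text
t 11.375 tcp [0.6022 0.1714 0.2307] R [[0.095, -0.995, -0.0], [-0.995, -0.095, -0.0], [0.0, 0.0, -1.0]] F [-0.5  -0.26 -1.75] w 0.5931155524793706 q [ 0.589  0.333 -0.2    0.    -1.037 -0.494]
pointer_tip [(array([ 0.6442, -0.2712,  0.1267]), 0.57)]
pan_top [(array([0.6012, 0.1695, 0.1287]), 0.65)]
```

>>> servo_tool([
  [[0, 0, 0.02, 0, 0, 0], [0, 0, 0.01, 0, 0, 0], [0, 0, 0, 0, 0, 0], [0, 0, 0, 0, 0, 0]],
])

```text
clock: 12.02
tcp_pos: [0.6022, 0.1714, 0.2289]
tcp_rot: [0.0, 0.74, -0.673, -0.0]
ft_force: [-0.0, 0.2, -1.9]
gripper_width: 0.592
```

```bash
python3 - <<'E'
from h import *
s=st()
p=snap('scene','s6')
for t in ('pointer_tip','pan_top'):
    print(t,[(np.round(r['xyz'],4),r['p']) for r in env.mark_of(p,t)[:1]])
E
```

```text
t 12.025 tcp [0.6022 0.1714 0.2289] R [[0.095, -0.995, -0.0], [-0.995, -0.095, -0.0], [0.0, 0.0, -1.0]] F [-0.01  0.16 -1.88] w 0.5915865332005774 q [ 0.589  0.335 -0.202 -0.    -1.033 -0.494]
pointer_tip []
pan_top [(array([0.6021, 0.1686, 0.1259]), 0.65)]
```

>>> servo_tool([
  [[0, 0, 0.01, 0, 0, 0], [0, 0, 0, 0, 0, 0]],
])

```text
clock: 12.42
tcp_pos: [0.6022, 0.1714, 0.2287]
tcp_rot: [-0.0, 0.74, -0.673, 0.0]
ft_force: [-1.7, -1.4, 2.5]
gripper_width: 0.599
```

>>> servo_tool([
  [[0, 0, 0, 0, 0, 0], [0, 0, 0, 0, 0, 0], [0, 0, 0, 0, 0, 0], [0, 0, 0, 0, 0, 0]],
], jaw=0)

```text
clock: 12.92
tcp_pos: [0.6022, 0.1714, 0.2282]
tcp_rot: [0.0, 0.74, -0.673, -0.0]
ft_force: [-0.6, -0.3, -0.4]
gripper_width: 1.003
```

```bash
python3 - <<'E'
from h import *
s=st()
p=snap('scene','s7')
im=p['frame'][60:260,280:480]; a=cv2.resize(im,(500,500),interpolation=cv2.INTER_CUBIC)
cv2.imwrite('pics/s7c.png',a)
E
```

```text
t 12.925 tcp [0.6022 0.1714 0.2282] R [[0.095, -0.995, -0.0], [-0.995, -0.095, -0.0], [0.0, 0.0, -1.0]] F [-0.62 -0.32 -0.44] w 1.0025019897256973 q [ 0.589  0.336 -0.203  0.    -1.032 -0.494]
```

View pics/s7c.png

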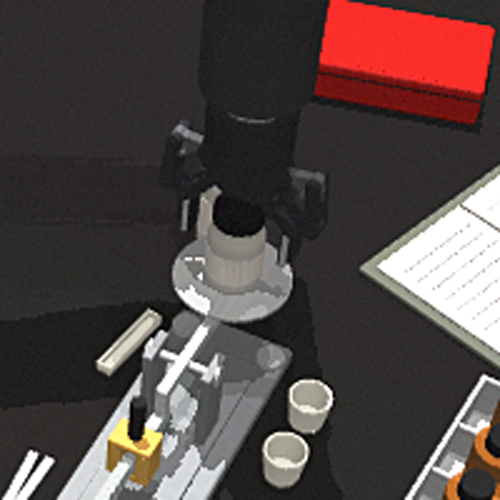

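>>> servo_tool([
  [[0, 0, -0.1, 0, 0, 0], [0, 0, -0.3, 0, 0, 0], [0, 0, -0.5, 0, 0, 0], [0, 0, -0.5, 0, 0, 0], [0, 0, -0.3, 0, 0, 0], [0, 0, 0, 0, 0, 0]],
])

```text
clock: 13.72
tcp_pos: [0.6028, 0.1716, 0.3335]
tcp_rot: [-0.002, 0.74, -0.673, 0.001]
ft_force: [-0.3, 0.7, -0.1]
gripper_width: 0.995
```

```bash
python3 - <<'E'
from h import *
s=st()
p=snap('scene','s8'); t=snap('top','t8')
for n,q in (('s',p),('t',t)):
  for k in ('pointer_tip','poise_post','pan_top','jar','centre_mark'):
    print(n,k,[(np.round(r['xyz'],4),r['p']) for r in env.mark_of(q,k)[:1]])
W=cloud(t);x,y,z=W[...,0],W[...,1],W[...,2]
m=(np.hypot(x-.62,y+.024)<.03)&(z>.138); print('post',W[m].mean(0),m.sum())
plan([((.6174,.0095,.30),YAW,.05),((.6174,.0095,.197),YAW,.04)])
im=p['frame'][60:380,220:460]; cv2.imwrite('pics/s8c.png',cv2.resize(im,(450,600),interpolation=cv2.INTER_CUBIC))
E
```

```text
t 13.725 tcp [0.6028 0.1716 0.3335] R [[0.095, -0.995, 0.004], [-0.995, -0.095, 0.002], [-0.002, -0.004, -1.0]] F [-0.25  0.69 -0.14] w 0.9946337789259493 q [ 5.890e-01  2.610e-01 -5.900e-02  1.000e-03 -1.246e+00 -4.940e-01]
s pointer_tip [(array([ 0.6439, -0.2676,  0.1321]), 0.83)]
s poise_post [(array([ 7.143e-01,  9.030e-02, -2.000e-04]), 0.72)]
s pan_top [(array([0.6021, 0.1692, 0.1276]), 0.89)]
s jar [(array([0.6037, 0.1693, 0.1302]), 0.86)]
s centre_mark [(array([ 0.6435, -0.2698,  0.1127]), 0.64)]
t pointer_tip [(array([ 0.6458, -0.2623,  0.1324]), 0.72)]
t poise_post [(array([ 0.6232, -0.0223,  0.1404]), 0.58)]
t pan_top [(array([0.603 , 0.1717, 0.1229]), 0.57)]
t jar [(array([0.6025, 0.1772, 0.1288]), 0.98)]
t centre_mark [(array([ 0.6498, -0.2673,  0.1109]), 0.88)]
post [ 0.62006539 -0.01972222  0.15497868] 37
[[0.68,0,0.13,0,0,0],[0.68,0,0.12,0,0,0],[0.68,0,0.13,0,0,0],[0.67,0,0.12,0,0,0],[0,0,0.57,0,0,0],[0,0,0.57,0,0,0],[0,0,0.58,0,0,0]]
end [0.6176 0.0095 0.1969] [ 2.324 -2.113 -0.   ]
```

View pics/s8c.png

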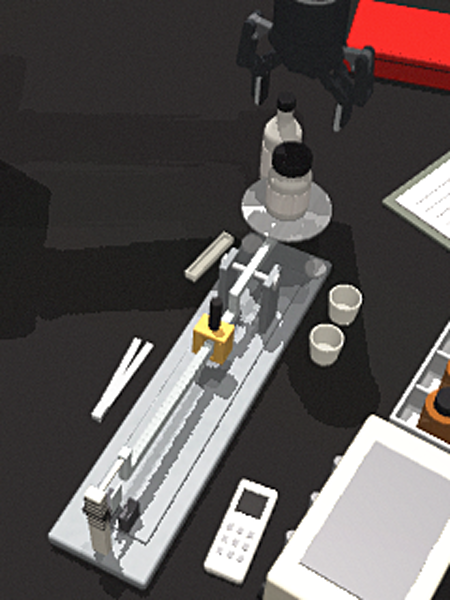

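The jar stands upright near the middle of the pan (crop pixel 290,190), with the poise still in its first notches. Now I'll shut the fingers and lower them behind the post.

>>> servo_tool([
  [[0.68, 0, 0.03, 0, 0, 0], [0.68, 0, 0.08, 0, 0, 0], [0.68, 0, 0.15, 0, 0, 0], [0.67, 0, 0.22, 0, 0, 0], [0, 0, 0.57, 0, 0, 0], [0, 0, 0.57, 0, 0, 0], [0, 0, 0.4, 0, 0, 0], [0, 0, 0.1, 0, 0, 0], [0, 0, 0, 0, 0, 0]],
], jaw=1, squeeze=25)

```text
clock: 15.45
tcp_pos: [0.6179, 0.0096, 0.2034]
tcp_rot: [0.0, 0.74, -0.673, 0.0]
ft_force: [-0.6, -0.0, 0.0]
gripper_width: 0.002
```

```bash
cat >> h.py <<'E'
YB=np.array([-.0953,.9955,0]); PIV=np.array([.6115,.0712,.11])
def sxy(P): d=np.array(P)-PIV; return -d@YB, d@np.array([.9955,.0953,0]), d[2]
E
python3 - <<'E'
from h import *
s=st(); print('s,lat,h',np.round(sxy(s['tcp_pos']),4))
p=snap('scene','s9'); w=snap('wrist','w9')
im=p['frame'][100:400,220:460]; cv2.imwrite('pics/s9c.png',cv2.resize(im,(480,600),interpolation=cv2.INTER_CUBIC))
E
```

```text
t 15.45 tcp [0.6179 0.0096 0.2034] R [[0.095, -0.995, 0.0], [-0.995, -0.095, -0.0], [0.0, -0.0, -1.0]] F [-0.62 -0.02  0.01] w 0.002011840783395079 q [ 0.331  0.346 -0.251  0.    -0.974 -0.236]
s,lat,h [0.062  0.0005 0.0934]
```

View pics/s9c.png

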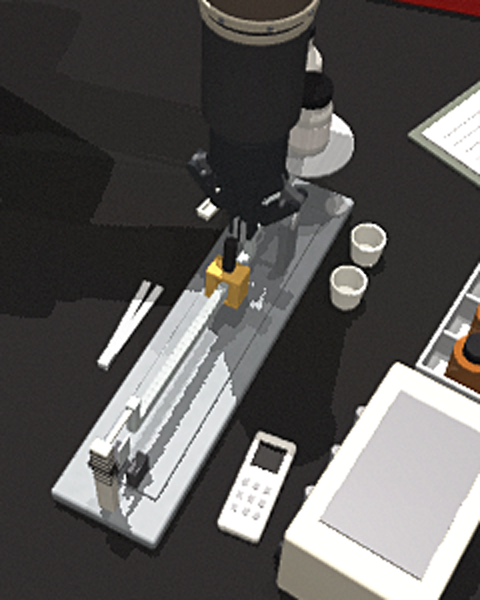

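View pics/w9.png

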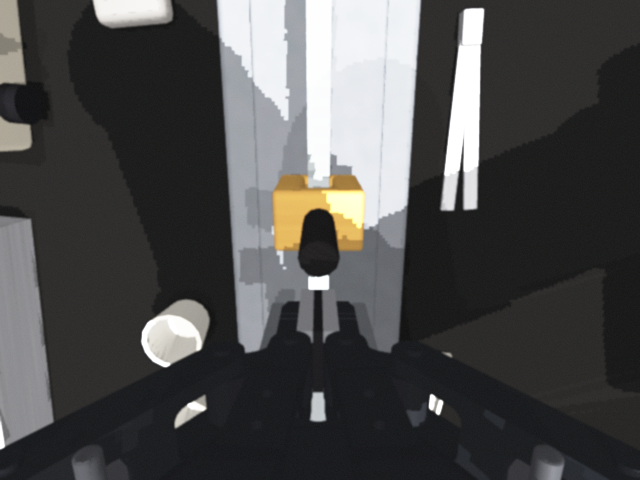

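>>> servo_tool([
  [[0.06, -0.01, 0.1, 0, 0, 0], [0.04, 0, 0, 0, 0, 0], [0.04, 0, 0, 0, 0, 0], [0.04, 0, 0, 0, 0, 0], [0.04, 0, 0, 0, 0, 0], [0.04, 0, 0, 0, 0, 0], [0.04, 0, 0, 0, 0, 0], [0.04, 0, 0, 0, 0, 0]],
])

```text
clock: 16.55
tcp_pos: [0.6201, -0.0109, 0.1971]
tcp_rot: [-0.0, 0.74, -0.673, -0.0]
ft_force: [-0.5, 4.3, -1.4]
gripper_width: -0.002
```

```bash
python3 - <<'E'
from h import *
s=st(); print('s,lat,h',np.round(sxy(s['tcp_pos']),4))
p=snap('scene','s10'); w=snap('wrist','w10')
im=p['frame'][100:400,220:460]; cv2.imwrite('pics/s10c.png',np.hstack([cv2.resize(im,(320,400),interpolation=cv2.INTER_CUBIC),cv2.resize(w['frame'],(480,400))]))
E
```

```text
t 16.55 tcp [ 0.6201 -0.0109  0.1971] R [[0.095, -0.996, 0.0], [-0.996, -0.095, 0.0], [-0.0, -0.0, -1.0]] F [-0.48  4.32 -1.38] w -0.002388638120491735 q [ 0.297  0.356 -0.253 -0.    -0.962 -0.202]
s,lat,h [0.0825 0.0008 0.0871]
```

View pics/s10c.png

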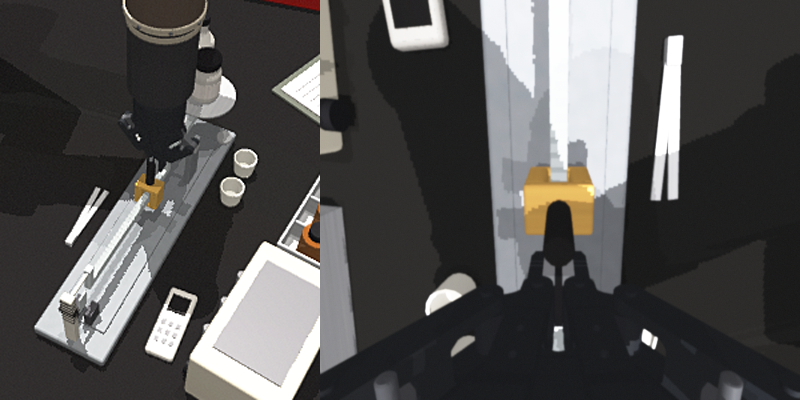

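The finger is on the post (4.3 N) and the post is centred in the wrist view. I'll keep pushing.

>>> servo_tool([
  [[0.04, -0.005, 0, 0, 0, 0], [0.04, 0, 0, 0, 0, 0], [0.04, 0, 0, 0, 0, 0], [0.04, 0, 0, 0, 0, 0], [0.04, 0, 0, 0, 0, 0], [0.04, 0, 0, 0, 0, 0], [0.04, 0, 0, 0, 0, 0], [0.04, 0, 0, 0, 0, 0], [0.04, 0, 0, 0, 0, 0], [0.04, 0, 0, 0, 0, 0]],
])

```text
clock: 17.9
tcp_pos: [0.6227, -0.0347, 0.1971]
tcp_rot: [-0.0, 0.74, -0.673, -0.0]
ft_force: [-0.5, 4.6, -1.5]
gripper_width: 0.002
```

>>> servo_tool([
  [[0.04, 0, 0, 0, 0, 0], [0.04, 0, 0, 0, 0, 0], [0.04, 0, 0, 0, 0, 0], [0.04, 0, 0, 0, 0, 0], [0.04, 0, 0, 0, 0, 0], [0.04, 0, 0, 0, 0, 0], [0.04, 0, 0, 0, 0, 0], [0.04, 0, 0, 0, 0, 0], [0.04, 0, 0, 0, 0, 0], [0, 0, 0, 0, 0, 0]],
])

```text
clock: 19.15
tcp_pos: [0.6248, -0.0566, 0.1972]
tcp_rot: [0.0, 0.74, -0.673, 0.0]
ft_force: [-0.5, 0.0, 0.3]
gripper_width: -0.003
```

```bash
cat >> h.py <<'E'
def look(n):
    s=st(); print('s,lat,h',np.round(sxy(s['tcp_pos']),4))
    p=snap('scene',n+'s'); w=snap('wrist',n+'w')
    T=env.snapshot('top')
    for nm,q in (('s',p),('t',T)):
      for k in ('pointer_tip','poise_post'):
        for r in env.mark_of(q,k)[:1]: print(nm,k,np.round(r['xyz'],4),r['p'],'s,lat,h',np.round(sxy(r['xyz']),4))
    W=cloud(T); m=(T['frame'][...,0]<80)&(T['frame'][...,2]>150)&(T['frame'][...,1]>100)&(abs(W[...,2]-.11)<.025)
    m&=(abs(W[...,0]-.63)<.05)
    if m.any():
        S=np.array([sxy(a) for a in W[m]]); print('brass s %.4f..%.4f lat %.4f..%.4f n%d'%(*np.percentile(S[:,0],[3,97]),*np.percentile(S[:,1],[3,97]),m.sum()))
    im=p['frame'][100:400,220:460]; b=cv2.resize(p['frame'][300:370,250:320],(400,400),interpolation=cv2.INTER_CUBIC)
    cv2.imwrite('pics/'+n+'.png',np.hstack([cv2.resize(im,(320,400),interpolation=cv2.INTER_CUBIC),b]))
E
python3 -c "
from h import *
look('a1')"
```

```text
t 19.15 tcp [ 0.6248 -0.0566  0.1972] R [[0.095, -0.996, 0.0], [-0.996, -0.095, -0.0], [0.0, 0.0, -1.0]] F [-0.48  0.    0.26] w -0.003437631825310011 q [ 0.221  0.366 -0.237  0.001 -0.968 -0.126]
s,lat,h [0.1285 0.0011 0.0872]
s pointer_tip [ 0.646  -0.2679  0.1298] 0.95 s,lat,h [0.3409 0.002  0.0198]
s poise_post [ 0.6268 -0.0794  0.1395] 0.67 s,lat,h [0.1514 0.0009 0.0295]
t pointer_tip [ 0.6425 -0.265   0.1279] 0.65 s,lat,h [ 0.3376 -0.0012  0.0179]
```

View pics/a1.png

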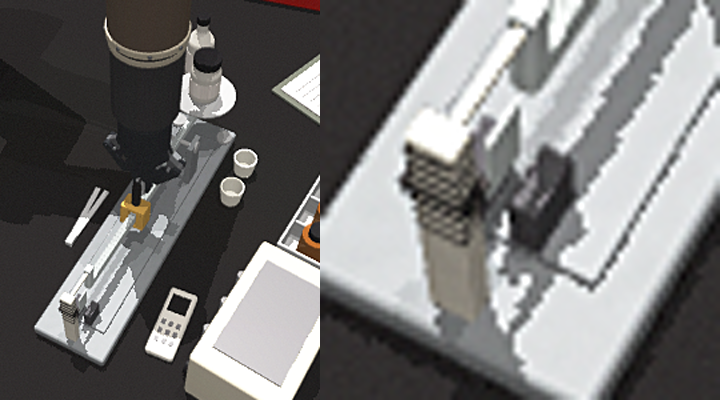

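>>> servo_tool([
  [[0.04, -0.005, 0, 0, 0, 0], [0.04, -0.005, 0, 0, 0, 0], [0.04, -0.005, 0, 0, 0, 0], [0.04, 0, 0, 0, 0, 0], [0.04, 0, 0, 0, 0, 0], [0.04, 0, 0, 0, 0, 0], [0.04, 0, 0, 0, 0, 0], [0.04, 0, 0, 0, 0, 0], [0.04, 0, 0, 0, 0, 0], [0.04, 0, 0, 0, 0, 0]],
])

```text
clock: 20.75
tcp_pos: [0.628, -0.0802, 0.1972]
tcp_rot: [0.0, 0.74, -0.673, 0.0]
ft_force: [-0.2, -0.3, 0.6]
gripper_width: 0.002
```

>>> servo_tool([
  [[-0.1, 0, 0, 0, 0, 0], [0, 0, 0, 0, 0, 0], [0, 0, 0, 0, 0, 0], [0, 0, 0, 0, 0, 0], [0, 0, 0, 0, 0, 0], [0, 0, 0, 0, 0, 0], [0, 0, 0, 0, 0, 0], [0, 0, 0, 0, 0, 0]],
])

```text
clock: 21.75
tcp_pos: [0.6274, -0.0739, 0.1971]
tcp_rot: [0.0, 0.74, -0.673, -0.0]
ft_force: [-0.9, -0.4, -0.6]
gripper_width: 0.001
```

```bash
python3 -c "
from h import *
look('a2')"
```

```text
t 21.75 tcp [ 0.6274 -0.0739  0.1971] R [[0.095, -0.996, -0.0], [-0.996, -0.095, 0.0], [-0.0, 0.0, -1.0]] F [-0.92 -0.37 -0.58] w 0.0005828087346693859 q [ 0.191  0.373 -0.226 -0.    -0.972 -0.096]
s,lat,h [0.146  0.002  0.0871]
s pointer_tip [ 0.643  -0.2688  0.1125] 0.79 s,lat,h [ 0.3415 -0.001   0.0025]
s poise_post [ 0.6293 -0.1034  0.1314] 0.79 s,lat,h [0.1755 0.0011 0.0214]
```

View pics/a2.png

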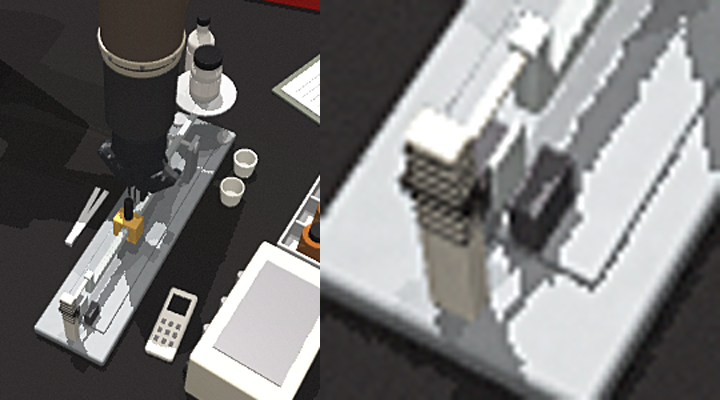

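View pics/a2w.png

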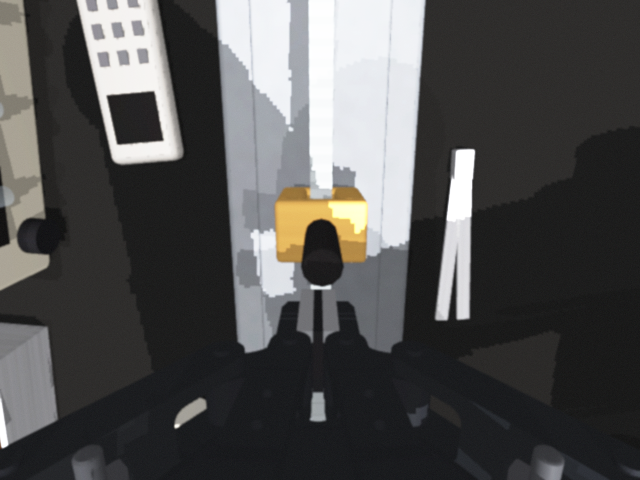

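```bash
cat >> h.py <<'E'
def beam(names=('scene','top'),smin=.2):
    for n in names:
        p=env.snapshot(n); W=cloud(p).reshape(-1,3); W=W[np.isfinite(W[:,0])]
        d=W-PIV; s=-d@YB; l=d@np.array([.9955,.0953,0]); z=W[:,2]
        b=(abs(l)>.02)&(abs(l)<.055)&(s>.0)&(s<.32)&(abs(z-.03)<.006); cb=np.polyfit(s[b],z[b],1) if b.sum()>20 else (np.nan,)*2
        print(n,'base slope %.4f z@0 %.4f n%d'%(*cb,b.sum()))
        for s0 in np.arange(smin,.36,.01):
            k=(abs(s-s0)<.005)&(abs(l)<.012)&(z>.06)
            if k.sum()>3: print('  s%.3f n%d zmax %.4f med %.4f lat %.4f'%(s0,k.sum(),np.percentile(z[k],95),np.median(z[k]),l[k].mean()),end=';')
        print()
E
python3 -c "
from h import *
beam()"
python3 - <<'E'
import cv2,numpy as np
a=[]
for n in ('scene0','s2','s8','a2s'):
    f=cv2.imread(f'pics/{n}.png')[300:370,250:320]; a.append(cv2.resize(f,(400,300) if 0 else (390,290),interpolation=cv2.INTER_NEAREST))
cv2.imwrite('pics/cmp.png',np.vstack([np.hstack(a[:2]),np.hstack(a[2:])]))
E
```

```text
scene base slope -0.0015 z@0 0.0285 n2515
  s0.200 n290 zmax 0.5514 med 0.4749 lat 0.0019;  s0.210 n33 zmax 0.0935 med 0.0905 lat 0.0027;  s0.220 n32 zmax 0.0929 med 0.0893 lat 0.0030;  s0.230 n28 zmax 0.0931 med 0.0901 lat 0.0027;  s0.240 n30 zmax 0.0949 med 0.0909 lat 0.0032;  s0.250 n40 zmax 0.0954 med 0.0907 lat 0.0026;  s0.260 n30 zmax 0.0951 med 0.0908 lat 0.0031;  s0.270 n31 zmax 0.0935 med 0.0907 lat 0.0028;  s0.280 n24 zmax 0.0950 med 0.0902 lat 0.0046;  s0.290 n48 zmax 0.1220 med 0.1118 lat 0.0042;  s0.300 n77 zmax 0.1208 med 0.1006 lat 0.0023;  s0.310 n40 zmax 0.1185 med 0.0759 lat 0.0011;  s0.320 n35 zmax 0.1201 med 0.0749 lat 0.0011;  s0.330 n11 zmax 0.1184 med 0.1168 lat 0.0017;  s0.340 n16 zmax 0.1448 med 0.1413 lat 0.0052;  s0.350 n133 zmax 0.1465 med 0.1273 lat 0.0052;
top base slope 0.0092 z@0 0.0252 n896
  s0.260 n5 zmax 0.0940 med 0.0913 lat -0.0030;  s0.270 n22 zmax 0.0943 med 0.0906 lat -0.0007;  s0.280 n21 zmax 0.0917 med 0.0894 lat -0.0008;  s0.290 n41 zmax 0.1225 med 0.1180 lat -0.0004;  s0.300 n14 zmax 0.1197 med 0.1157 lat -0.0010;  s0.310 n13 zmax 0.1182 med 0.1163 lat 0.0006;  s0.320 n21 zmax 0.1173 med 0.0776 lat 0.0000;  s0.330 n10 zmax 0.1194 med 0.1166 lat 0.0005;  s0.340 n92 zmax 0.1434 med 0.1129 lat -0.0008;  s0.350 n53 zmax 0.1456 med 0.1429 lat -0.0009;
```

View pics/cmp.png

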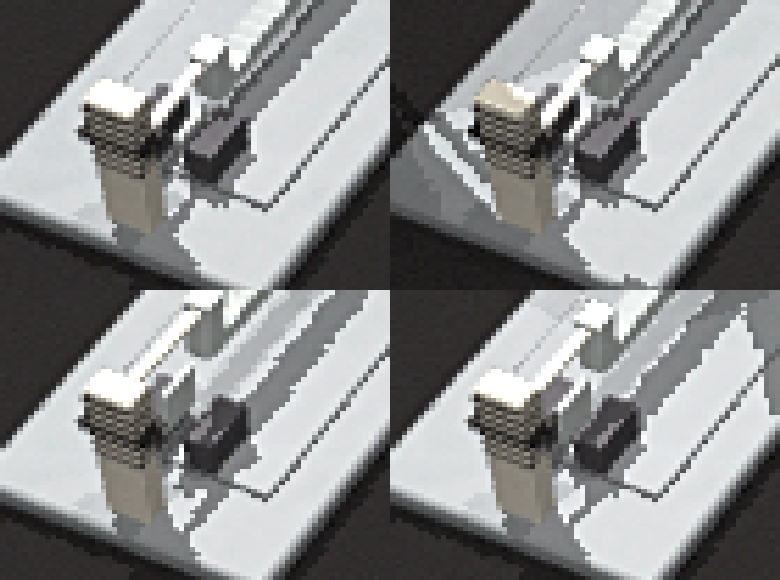

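```bash
cat > reg.py <<'E'
from h import *
from scipy.optimize import minimize_scalar
# project beam-fixed points for angle
def proj(p,X):
    T=np.linalg.inv(np.array(p['pose'])); c=T[:3,:3]@X+T[:3,3]; f=240/np.tan(np.radians(p['vfov'])/2)
    return np.array([f*c[0]/c[2]+p['cx'],f*c[1]/c[2]+p['cy']])
def pt(s,h,a): # beam rotated by a (pointer up positive)
    return PIV-YB*(s*np.cos(a)-h*np.sin(a))+np.array([0,0,s*np.sin(a)+h*np.cos(a)])
p=env.snapshot('scene')
g=lambda n:cv2.cvtColor(cv2.imread('pics/%s.png'%n),cv2.COLOR_BGR2GRAY)
for a in (-.065,-.025,0,.025,.05,.065): print(a,proj(p,pt(.295,.008,a)).round(1),proj(p,pt(.34,0,a)).round(1))
c=proj(p,pt(.295,.008,.065)).round().astype(int)
import sys
for ref,a0 in (('s8',.065),('s2',-.065)):
    c=proj(p,pt(.295,.006,a0)).round().astype(int)
    t=g(ref)[c[1]-6:c[1]+5,c[0]-7:c[0]+8]; t=cv2.resize(t,None,fx=8,fy=8,interpolation=cv2.INTER_CUBIC)
    for n in ['s2','s8','a1s','a2s']+sys.argv[1:]:
        im=g(n)[270:370,240:330]; im=cv2.resize(im,None,fx=8,fy=8,interpolation=cv2.INTER_CUBIC)
        r=cv2.matchTemplate(im,t,cv2.TM_CCOEFF_NORMED); _,v,_,l=cv2.minMaxLoc(r)
        print(ref,n,round(v,3),np.array(l)/8+[240-(c[0]-7),270-(c[1]-6)])
E
python3 reg.py
```

```text
-0.065 [285.9 311.1] [274.4 332.3]
-0.025 [285.6 308.2] [273.8 329.2]
0 [285.5 306.2] [273.5 327.1]
0.025 [285.4 304.1] [273.3 324.9]
0.05 [285.3 301.9] [273.1 322.6]
0.065 [285.3 300.6] [273.  321.1]
s8 s2 0.785 [ 0.625 10.25 ]
s8 s8 0.993 [0. 0.]
s8 a1s 0.975 [0. 0.]
s8 a2s 0.852 [0.    4.625]
s2 s2 0.997 [0. 0.]
s2 s8 0.831 [ -0.625 -10.25 ]
s2 a1s 0.838 [ -0.625 -10.25 ]
s2 a2s 0.902 [-0.625 -5.75 ]
```

```bash
python3 - <<'E'
from h import *
s=st(); p=env.snapshot('wrist'); Rt=rot(s).as_matrix(); T=np.array(p['pose'])
Rc=Rt.T@T[:3,:3]; tc=Rt.T@(T[:3,3]-np.array(s['tcp_pos'])); print(p['vfov'],p['cx'],p['cy'],Rc.round(3).tolist(),tc.round(4))
tgt=np.array([.643,-.268,.115])
for th in (40,50,60):
    G=Rd(YAW)*R.from_euler('x',th,degrees=True); Gm=G.as_matrix()
    Rw=Gm@Rc; f=240/np.tan(np.radians(p['vfov'])/2)
    for d in (.25,):
        # target appears at pixel (320,150)
        ray=np.array([(320-p['cx'])/f,(150-p['cy'])/f,1]); C=tgt-Rw@(ray*d); tcp=C-Gm@tc
        tip=tcp+Gm@[0,0,.073]; print(th,'tcp',tcp.round(3),'tip',tip.round(3),'cam',C.round(3), 'z',Gm[:,2].round(2),'back .25',(tcp-.25*Gm[:,2]).round(3))
E
```

```text
t 22.25 tcp [ 0.6274 -0.0739  0.1971] R [[0.095, -0.995, -0.0], [-0.995, -0.095, 0.0], [-0.0, 0.0, -1.0]] F [ 0.94 -0.17 -0.15] w 0.0005213440274031218 q [ 0.191  0.373 -0.226 -0.    -0.972 -0.096]
64.51870193797997 317.56579349784676 242.5587865143392 [[-0.001, -0.963, -0.271], [1.0, -0.002, -0.0], [-0.0, -0.271, 0.963]] [ 0.0686  0.0006 -0.069 ]
40 tcp [ 0.519 -0.22   0.261] tip [ 0.565 -0.216  0.205] cam [ 0.481 -0.293  0.313] z [ 0.64  0.06 -0.77] back .25 [ 0.359 -0.235  0.452]
50 tcp [ 0.495 -0.222  0.238] tip [ 0.551 -0.217  0.191] cam [ 0.449 -0.296  0.282] z [ 0.76  0.07 -0.64] back .25 [ 0.305 -0.241  0.398]
60 tcp [ 0.476 -0.224  0.211] tip [ 0.539 -0.218  0.175] cam [ 0.423 -0.298  0.245] z [ 0.86  0.08 -0.5 ] back .25 [ 0.261 -0.245  0.336]
```

```bash
sed -i 's/G=Rd(w\[1\]) if w\[1\] is not None else Q/G=w[1] if isinstance(w[1],R) else Rd(w[1])/' h.py; python3 - <<'E'
from h import *
t=lambda a:Rd(YAW)*R.from_euler('x',a,degrees=True)
plan([((.624,-.074,.26),YAW,.04),((.495,-.222,.238),t(50))])
E
```

```text
[[0,0.03,-0.52,0,0,0],[0,0.03,-0.53,0,0,0],[0.17,0.18,0.03,0.96,0,0],[0.17,0.18,0.02,0.96,0,0],[0.17,0.18,0,0.96,0,0],[0.17,0.19,-0.01,0.96,0,0],[0.17,0.18,-0.02,0.96,0,0],[0.17,0.18,-0.03,0.96,0,0],[0.18,0.18,-0.05,0.96,0,0],[0.17,0.18,-0.06,0.96,0,0]]
[[0.18,0.17,-0.07,0.96,0,0],[0.17,0.17,-0.08,0.97,0,0],[0.18,0.16,-0.09,0.96,0,0],[0.17,0.15,-0.1,0.97,0,0],[0.18,0.15,-0.11,0.96,0,0]]
end [ 0.4952 -0.2221  0.2378] [-1.769  1.608 -0.75 ]
```

>>> servo_tool([
  [[0, 0.03, -0.52, 0, 0, 0], [0, 0.03, -0.53, 0, 0, 0], [0.17, 0.18, 0.03, 0.96, 0, 0], [0.17, 0.18, 0.02, 0.96, 0, 0], [0.17, 0.18, 0, 0.96, 0, 0], [0.17, 0.19, -0.01, 0.96, 0, 0], [0.17, 0.18, -0.02, 0.96, 0, 0], [0.17, 0.18, -0.03, 0.96, 0, 0], [0.18, 0.18, -0.05, 0.96, 0, 0], [0.17, 0.18, -0.06, 0.96, 0, 0]],
])

```text
clock: 23.55
tcp_pos: [0.544, -0.1647, 0.2468]
tcp_rot: [-0.197, 0.713, -0.648, 0.179]
ft_force: [-0.1, -0.5, 0.2]
gripper_width: -0.001
```

>>> servo_tool([
  [[0.18, 0.17, -0.07, 0.96, 0, 0], [0.17, 0.17, -0.08, 0.97, 0, 0], [0.18, 0.16, -0.09, 0.96, 0, 0], [0.17, 0.15, -0.1, 0.97, 0, 0], [0.18, 0.15, -0.11, 0.96, 0, 0], [0, 0, 0, 0, 0, 0], [0, 0, 0, 0, 0, 0]],
])

```text
clock: 24.42
tcp_pos: [0.4954, -0.2207, 0.2369]
tcp_rot: [-0.307, 0.673, -0.614, 0.278]
ft_force: [0.8, 0.8, -0.1]
gripper_width: 0.001
```

```bash
python3 - <<'E'
from h import *
st()
p=snap('wrist','v1'); snap('scene','v1s'); np.savez('v1.npz',**{k:p[k] for k in ('frame','range_z','vfov','cx','cy','pose')})
for k in ('pointer_tip','centre_mark'):
    for r in env.mark_of(p,k)[:1]: print(k,np.round(r['xyz'],4),r['p'])
E
python3 reg.py v1s | grep v1s
```

```text
t 24.425 tcp [ 0.4954 -0.2207  0.2369] R [[0.093, -0.655, 0.75], [-0.996, -0.059, 0.072], [-0.003, -0.753, -0.658]] F [ 0.79  0.84 -0.12] w 0.0009509197244356852 q [-0.431  0.033 -0.478 -0.977 -0.474  1.283]
pointer_tip [ 0.6434 -0.2688  0.1121] 0.64
centre_mark [ 0.6472 -0.2672  0.1068] 0.75
s8 v1s 0.874 [0.125 4.5  ]
s2 v1s 0.876 [-0.625 -5.875]
```

View pics/v1.png

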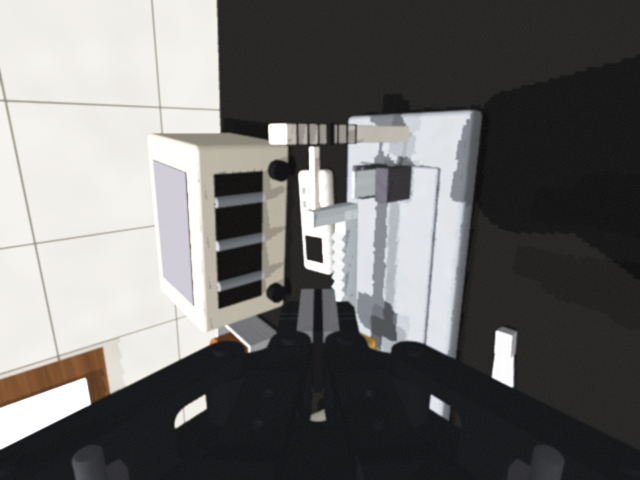

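```bash
python3 - <<'E'
from h import *
f=cv2.imread('pics/v1.png')[110:240,260:420]; cv2.imwrite('pics/v1c.png',cv2.resize(f,None,fx=4.6,fy=4.6,interpolation=cv2.INTER_CUBIC))
p=dict(np.load('v1.npz')); W=cloud(p)
g=cv2.cvtColor(p['frame'],cv2.COLOR_BGR2GRAY)
for r in (130,133,137): print(r,[(c,int(g[r,c]),round(float(W[r,c,2]),4)) for c in range(266,364,1)][::1])
for r in (150,156,164): print(r,[(c,int(g[r,c]),round(float(W[r,c,2]),4)) for c in range(306,324)])
E
```

```text
130 [(266, 19, -0.0016), (267, 73, -0.0016), (268, 219, -0.0017), (269, 255, 0.1427), (270, 255, 0.1427), (271, 255, 0.143), (272, 255, 0.1438), (273, 255, 0.1438), (274, 255, 0.1436), (275, 255, 0.143), (276, 255, 0.1428), (277, 255, 0.1425), (278, 255, 0.1436), (279, 255, 0.1431), (280, 255, 0.1439), (281, 255, 0.143), (282, 255, 0.1433), (283, 255, 0.1438), (284, 255, 0.1426), (285, 255, 0.1431), (286, 251, 0.1427), (287, 219, 0.1418), (288, 188, 0.1409), (289, 183, 0.1406), (290, 183, 0.1392), (291, 180, 0.1385), (292, 177, 0.1381), (293, 180, 0.1371), (294, 184, 0.137), (295, 166, 0.1353), (296, 110, 0.1347), (297, 73, 0.1347), (298, 107, 0.1338), (299, 139, 0.1326), (300, 148, 0.1318), (301, 149, 0.1313), (302, 148, 0.1301), (303, 150, 0.1294), (304, 156, 0.1291), (305, 172, 0.1274), (306, 163, 0.127), (307, 109, 0.1257), (308, 74, 0.1261), (309, 107, 0.1251), (310, 139, 0.1237), (311, 149, 0.123), (312, 151, 0.123), (313, 151, 0.1217), (314, 151, 0.1204), (315, 154, 0.1193), (316, 161, 0.1192), (317, 135, 0.1184), (318, 94, 0.1177), (319, 102, 0.1164), (320, 135, 0.1157), (321
[... 5097 characters left out ...]
8, -0.0018), (308, 101, -0.0016), (309, 237, -0.0015), (310, 255, 0.116), (311, 255, 0.1149), (312, 255, 0.1156), (313, 255, 0.1159), (314, 233, 0.1151), (315, 195, 0.1137), (316, 189, 0.1138), (317, 185, 0.1121), (318, 168, 0.1117), (319, 116, -0.001), (320, 60, -0.0009), (321, 39, -0.0011), (322, 38, -0.0012), (323, 39, -0.0007)]
164 [(306, 38, -0.0012), (307, 41, -0.0015), (308, 100, -0.0012), (309, 237, -0.0014), (310, 255, 0.116), (311, 255, 0.1149), (312, 255, 0.1155), (313, 255, 0.1154), (314, 240, 0.1142), (315, 181, 0.1135), (316, 158, 0.1125), (317, 158, 0.1114), (318, 149, 0.1116), (319, 117, -0.0013), (320, 72, -0.0014), (321, 44, -0.0009), (322, 38, -0.0008), (323, 39, -0.0008)]
```

View pics/v1c.png

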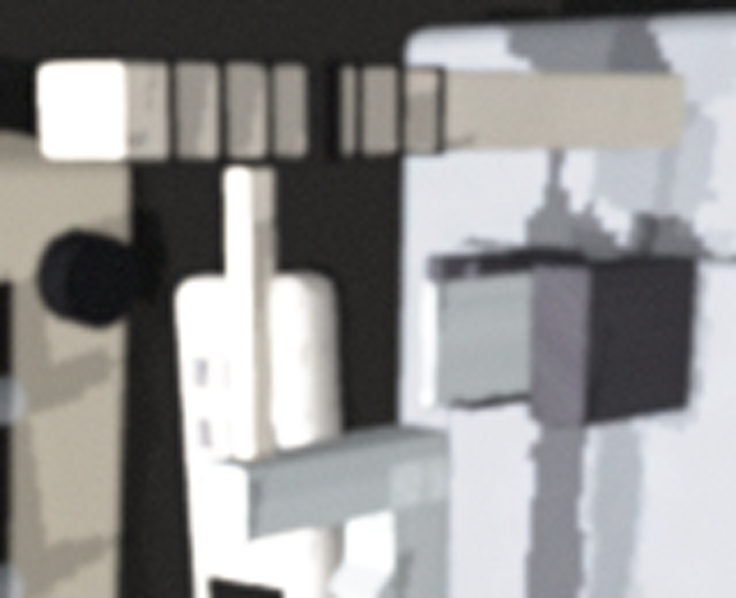

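The close view shows the pointer (crop x≈250) about half a tick above the bold line (crop x≈320), which is a borderline reading. Before trusting it I'll check that the poise is fully home in its notch.

```bash
python3 - <<'E'
from h import *
p=dict(np.load('v1.npz')); W=cloud(p)
# pointer top surface
w=W[146:200,309:315].reshape(-1,3); w=w[(w[:,2]>.1145)&(w[:,2]<.125)]
S=np.array([sxy(a) for a in w]); c=np.polyfit(S[:,0],w[:,2],1); print('top surf n',len(w),'s',S[:,0].min(),S[:,0].max(),'slope',c[0],'z@.34',np.polyval(c,.34),'lat',S[:,1].min(),S[:,1].max())
t=W[128:140,270:285].reshape(-1,3); print('idx top',np.nanmean(t,0),sxy(np.nanmean(t,0)))
for n in ('scene','top'):
    T=snap(n,'pz_'+n); Wt=cloud(T)
    for k in ('poise_post','poise'):
        for r in env.mark_of(T,k)[:1]: print(n,k,np.round(r['xyz'],4),np.round(sxy(r['xyz']),4),r['p'])
    f=T['frame'].astype(int); m=(f[...,2]-f[...,0]>80)&(abs(Wt[...,2]-.095)<.03)&(abs(Wt[...,0]-.63)<.045)&(abs(Wt[...,1])<.25)
    S=np.array([sxy(a) for a in Wt[m]]); k=S[:,2]>np.percentile(S[:,2],90)-.004; S=S[k]
    print('brass top s',np.percentile(S[:,0],[1,50,99]).round(4),'mid',S[:,0].mean(),'h',S[:,2].mean(),len(S))
    m=(np.hypot(Wt[...,0]-.628,Wt[...,1]+.102)<.03)&(Wt[...,2]>.145)&(Wt[...,2]<.17)
    S=np.array([sxy(a) for a in Wt[m]]); print('post top',S.mean(0).round(4),np.ptp(S,axis=0).round(4),len(S))
E
```

```text
top surf n 246 s 0.30646425235384145 0.341172518955077 slope 0.009239350923957513 z@.34 0.11547861286843245 lat -0.0035476404501863673 0.002618318138642528
idx top [ 0.64395413 -0.27690361  0.14299002] (np.float64(0.3496300237874841), np.float64(-0.0008661897184077235), np.float64(0.03299001696226385))
scene poise_post [ 0.6312 -0.1027  0.1285] [0.175  0.003  0.0185] 0.83Traceback (most recent call last):
  File "<stdin>", line 10, in <module>
ValueError: it knows: balance, boat, centre_mark, crucible, jar, pan, pan_top, pointer_tip, poise_post, remote, tweezers, wash_bottle
```

```bash
python3 - <<'E'
from h import *
for n in ('scene','top'):
    T=snap(n,'pz_'+n); Wt=cloud(T)
    f=T['frame'].astype(int); m=(f[...,2]-f[...,0]>80)&(abs(Wt[...,2]-.095)<.03)&(abs(Wt[...,0]-.63)<.045)&(abs(Wt[...,1])<.25)
    S=np.array([sxy(a) for a in Wt[m]]); k=S[:,2]>np.percentile(S[:,2],85)-.004; S=S[k]
    print(n,'brass top s',np.percentile(S[:,0],[1,50,99]).round(4),'mid',S[:,0].mean().round(4),'h',S[:,2].mean(),len(S))
    m=(np.hypot(Wt[...,0]-.628,Wt[...,1]+.102)<.03)&(Wt[...,2]>.145)&(Wt[...,2]<.17)
    S=np.array([sxy(a) for a in Wt[m]]); print('post top',S.mean(0).round(4),np.ptp(S,axis=0).round(4),len(S))
    for k in ('poise_post',):
        for r in env.mark_of(T,k)[:1]: print(n,k,np.round(r['xyz'],4),np.round(sxy(r['xyz']),4),r['p'])
    m=(np.hypot(Wt[...,0]-.6445,Wt[...,1]+.274)<.03)&(Wt[...,2]>.138)&(Wt[...,2]<.15)
    S=np.array([sxy(a) for a in Wt[m]]); print('idx top',S.mean(0).round(4),np.ptp(S,axis=0).round(4),len(S))
print(env.state()['clock'])
E
```

```text
scene brass top s [0.1619 0.1797 0.1895] mid 0.1782 h -0.0013056492945129404 169
post top [0.1761 0.0026 0.0415] [0.0133 0.0132 0.0118] 44
scene poise_post [ 0.6329 -0.1045  0.1316] [0.1769 0.0046 0.0216] 0.79
idx top [0.3509 0.002  0.0336] [0.0137 0.018  0.0093] 78
top brass top s [0.1606 0.1725 0.1871] mid 0.1736 h -0.0020411387025104093 163
post top [ 1.725e-01 -1.000e-04  4.100e-02] [0.0123 0.0124 0.0079] 35
top poise_post [ 0.6298 -0.1026  0.1357] [0.1748 0.0017 0.0257] 0.78
idx top [0.3475 0.0004 0.0333] [0.0124 0.0175 0.0094] 57
24.975
```

```bash
python3 - <<'E'
from h import *
p=dict(np.load('v1.npz')); T=p['pose']; f=240/np.tan(np.radians(float(p['vfov']))/2)
g=cv2.cvtColor(p['frame'],cv2.COLOR_BGR2GRAY).astype(float)
def ray(u,v): return T[:3,:3]@np.array([(u-p['cx'])/f,(v-p['cy'])/f,1])
O=T[:3,3]; L=np.array([.9955,.0953,0])
def cross(row,a,b,lev):
    for c in range(a,b):
        if (g[row,c]-lev)*(g[row,c+1]-lev)<=0: return c+(g[row,c]-lev)/(g[row,c]-g[row,c+1])
def onz(u,v,z): d=ray(u,v); X=O+d*(z-O[2])/d[2]; return X
def onlat(u,v,l): d=ray(u,v); k=(l-(O-PIV)@L)/(d@L); return O+d*k
for row in range(148,162,2):
    bk=cross(row,305,312,147); ft=cross(row,312,317,(255+g[row,316])/2); bt=cross(row,316,322,(g[row,317]+g[row,322])/2)
    z=.11548; A=onz(bk,row,z);B=onz(ft,row,z);lb=(B-PIV)@L; C=onlat(bt,row,lb)
    print(row,round(bk,2),round(ft,2),round(bt,2),'width',((B-A)@L*-1).round(5),'zbot',C[2].round(5),'thick',(z-C[2]).round(5),'s',sxy(B)[0].round(4))
# bold line on idx post face: find lat plane from depth of ticks
W=cloud(p); fa=W[129:139,299:324].reshape(-1,3); lf=np.nanmedian((fa-PIV)@L); print('face lat',lf)
for row in (128,131,134,138):
    e1=cross(row,323,328,(151+30)/2.); e2=cross(row,331,336,(25+135)/2.)
    tk=[]
    for a,b in ((294,300),(305,311),(316,321),(336,340),(345,349)):
        w=160-g[row,a:b+1]; w=np.clip(w,0,None); tk.append((w*np.arange(a,b+1)).sum()/w.sum())
    print(row,'bold',[onlat(e,row,lf)[2].round(5) for e in (e1,e2)],'mid',((onlat(e1,row,lf)+onlat(e2,row,lf))[2]/2).round(5),'ticks',[onlat(t,row,lf)[2].round(4) for t in tk])
E
```

```text
148 308.13 314.12 319.09 width 0.0061 zbot 0.11116 thick 0.00432 s 0.3405
150 308.06 314.23 319.07 width 0.00629 zbot 0.11126 thick 0.00422 s 0.3393
152 308.25 314.24 319.11 width 0.00612 zbot 0.11124 thick 0.00424 s 0.338
154 308.33 314.23 319.09 width 0.00603 zbot 0.11124 thick 0.00424 s 0.3367
156 308.34 314.29 319.08 width 0.00609 zbot 0.1113 thick 0.00418 s 0.3355
158 308.33 314.46 318.96 width 0.00629 zbot 0.11155 thick 0.00393 s 0.3342
160 308.33 314.52 319.36 width 0.00636 zbot 0.11124 thick 0.00424 s 0.3329
face lat -0.009254706178286696
128 bold [np.float64(0.11057), np.float64(0.10379)] mid 0.10718 ticks [np.float64(0.1339), np.float64(0.1253), np.float64(0.1171), np.float64(0.1002), np.float64(0.092)]
131 bold [np.float64(0.11055), np.float64(0.10374)] mid 0.10715 ticks [np.float64(0.1339), np.float64(0.1253), np.float64(0.1168), np.float64(0.1002), np.float64(0.0916)]
134 bold [np.float64(0.1105), np.float64(0.10372)] mid 0.10711 ticks [np.float64(0.1339), np.float64(0.1253), np.float64(0.1168), np.float64(0.1002), np.float64(0.0915)]
138 bold [np.float64(0.11042), np.float64(0.10371)] mid 0.10706 ticks [np.float64(0.1338), np.float64(0.1253), np.float64(0.1168), np.float64(0.1001), np.float64(0.0916)]
```

The poise is home in notch 13 (s≈174 mm). The pointer reads about +4.5 mm, just over half a tick, so I'll push one notch further and compare.

```bash
python3 - <<'E'
from h import *
plan([((.610,-.10,.262),YAW),((.6255,-.074,.26),YAW,.03),((.6255,-.074,.197),YAW,.04)])
E
```

```text
[[-0.14,-0.13,0.1,-0.94,0,0],[-0.14,-0.14,0.09,-0.94,0,0],[-0.14,-0.14,0.08,-0.94,0,0],[-0.14,-0.15,0.07,-0.94,0,0],[-0.14,-0.15,0.06,-0.94,0,0],[-0.14,-0.15,0.05,-0.94,0,0],[-0.14,-0.16,0.04,-0.94,0,0],[-0.14,-0.16,0.03,-0.94,0.01,0],[-0.14,-0.16,0.03,-0.94,0,0],[-0.14,-0.16,0.01,-0.94,0.01,0]]
[[-0.14,-0.17,0,-0.94,0,0],[-0.13,-0.16,-0.01,-0.95,0.01,0],[-0.14,-0.17,-0.01,-0.94,0,0],[-0.4,-0.3,0.03,0,0,0],[0,0,0.53,0,0,0],[0,0,0.52,0,0,0]]
end [ 0.6258 -0.0742  0.1971] [-2.324  2.113 -0.   ]
```

>>> servo_tool([
  [[-0.14, -0.13, 0.1, -0.94, 0, 0], [-0.14, -0.14, 0.09, -0.94, 0, 0], [-0.14, -0.14, 0.08, -0.94, 0, 0], [-0.14, -0.15, 0.07, -0.94, 0, 0], [-0.14, -0.15, 0.06, -0.94, 0, 0], [-0.14, -0.15, 0.05, -0.94, 0, 0], [-0.14, -0.16, 0.04, -0.94, 0, 0], [-0.14, -0.16, 0.03, -0.94, 0.01, 0], [-0.14, -0.16, 0.03, -0.94, 0, 0], [-0.14, -0.16, 0.01, -0.94, 0.01, 0]],
])

```text
clock: 26.22
tcp_pos: [0.5821, -0.1279, 0.2565]
tcp_rot: [-0.074, 0.736, -0.67, 0.066]
ft_force: [-0.0, 0.7, -0.1]
gripper_width: -0.0
```

>>> servo_tool([
  [[-0.14, -0.17, 0, -0.94, 0, 0], [-0.13, -0.16, -0.01, -0.95, 0.01, 0], [-0.14, -0.17, -0.01, -0.94, 0, 0], [-0.2, -0.15, 0.02, 0, 0, 0], [-0.2, -0.15, 0.01, 0, 0, 0], [0, 0, 0, 0, 0, 0], [0, 0, 0.4, 0, 0, 0], [0, 0, 0.4, 0, 0, 0], [0, 0, 0.25, 0, 0, 0], [0, 0, 0, 0, 0, 0]],
])

```text
clock: 27.48
tcp_pos: [0.6241, -0.0755, 0.1962]
tcp_rot: [-0.001, 0.74, -0.673, 0.0]
ft_force: [-0.6, -0.6, 1.0]
gripper_width: 0.001
```

```bash
python3 - <<'E'
from h import *
s=st(); print('s,lat,h',np.round(sxy(s['tcp_pos']),4)); snap('wrist','b1')
E
```

```text
t 27.475 tcp [ 0.6241 -0.0755  0.1962] R [[0.094, -0.996, 0.002], [-0.996, -0.094, 0.001], [-0.0, -0.002, -1.0]] F [-0.57 -0.55  0.96] w 0.000742520259492206 q [ 0.189  0.368 -0.235 -0.    -0.965 -0.095]
s,lat,h [ 0.1473 -0.0014  0.0862]
```

View pics/b1.png

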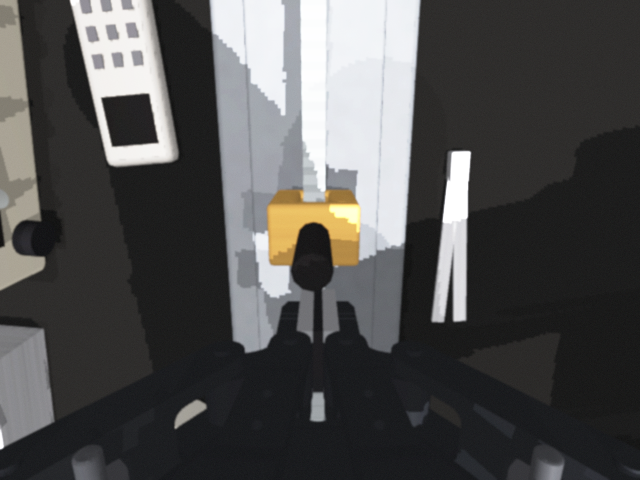

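>>> servo_tool([
  [[0.04, -0.01, 0, 0, 0, 0], [0.04, -0.01, 0, 0, 0, 0], [0.04, 0, 0, 0, 0, 0], [0.04, 0, 0, 0, 0, 0], [0.03, 0, 0, 0, 0, 0], [0.03, 0, 0, 0, 0, 0], [0, 0, 0, 0, 0, 0]],
])

```text
clock: 28.4
tcp_pos: [0.6273, -0.0888, 0.197]
tcp_rot: [-0.001, 0.74, -0.673, 0.001]
ft_force: [-0.1, -0.2, -0.1]
gripper_width: -0.002
```

```bash
python3 - <<'E'
from h import *
s=st(); print('s,lat,h',np.round(sxy(s['tcp_pos']),4)); T=snap('top','b2')
for n in ('scene',):
    T=snap(n,'b2s'); Wt=cloud(T)
    m=(np.hypot(Wt[...,0]-.628,Wt[...,1]+.108)<.03)&(Wt[...,2]>.132)&(Wt[...,2]<.17)
    f=T['frame'].astype(int); m=(f[...,2]-f[...,0]>80)&(abs(Wt[...,2]-.095)<.03)&(abs(Wt[...,0]-.63)<.045)&(abs(Wt[...,1])<.25)
    S=np.array([sxy(a) for a in Wt[m]]); k=S[:,2]>np.percentile(S[:,2],85)-.004; S=S[k]
    print(n,'brass top s',np.percentile(S[:,0],[1,50,99]).round(4),'mid',S[:,0].mean().round(4),'h',S[:,2].mean(),len(S))
    print([ (np.round(sxy(r['xyz']),4)) for r in env.mark_of(T,'poise_post')[:1]])
E
```

```text
t 28.4 tcp [ 0.6273 -0.0888  0.197 ] R [[0.094, -0.996, 0.003], [-0.996, -0.094, 0.0], [0.0, -0.003, -1.0]] F [-0.13 -0.2  -0.06] w -0.0017792868007704956 q [ 0.167  0.374 -0.225  0.    -0.969 -0.073]
s,lat,h [0.1608 0.0004 0.087 ]
scene brass top s [0.1711 0.1881 0.1979] mid 0.1866 h -0.0026741656969523093 159
[array([0.182 , 0.0011, 0.0166])]
```

The poise has moved one notch (8.4 mm) and the finger is free. I'll look at the pointer again.

```bash
python3 - <<'E'
from h import *
t=lambda a:Rd(YAW)*R.from_euler('x',a,degrees=True)
plan([((.6255,-.080,.197),YAW),((.624,-.08,.26),YAW,.04),((.495,-.222,.238),t(50))])
E
```

```text
[[-0.15,0.01,0,-0.05,0,-0.01],[0,0.01,-0.52,0,0,0],[0,0.02,-0.53,0,0,0],[0.17,0.18,0.03,0.96,0,0],[0.17,0.18,0.02,0.96,0,0],[0.16,0.18,0,0.96,0,0],[0.17,0.18,-0.01,0.96,0,0],[0.16,0.18,-0.02,0.96,0,0],[0.17,0.18,-0.03,0.96,0,0],[0.16,0.18,-0.05,0.96,0,0]]
[[0.17,0.18,-0.06,0.96,0,0],[0.16,0.17,-0.07,0.96,0,0],[0.17,0.17,-0.08,0.97,0,0],[0.16,0.16,-0.09,0.96,0,0],[0.17,0.16,-0.1,0.97,0,0],[0.16,0.14,-0.12,0.96,0,-0.01]]
end [ 0.495  -0.2217  0.2383] [-1.769  1.608 -0.75 ]
```

>>> servo_tool([
  [[-0.15, 0, 0, 0, 0, 0], [0, 0.01, -0.52, 0, 0, 0], [0, 0.02, -0.53, 0, 0, 0], [0.17, 0.18, 0.03, 0.96, 0, 0], [0.17, 0.18, 0.02, 0.96, 0, 0], [0.16, 0.18, 0, 0.96, 0, 0], [0.17, 0.18, -0.01, 0.96, 0, 0], [0.16, 0.18, -0.02, 0.96, 0, 0], [0.17, 0.18, -0.03, 0.96, 0, 0], [0.16, 0.18, -0.05, 0.96, 0, 0]],
])

```text
clock: 29.8
tcp_pos: [0.5553, -0.1559, 0.2481]
tcp_rot: [-0.174, 0.719, -0.654, 0.158]
ft_force: [0.4, -0.4, -1.0]
gripper_width: 0.0
```

>>> servo_tool([
  [[0.17, 0.18, -0.06, 0.96, 0, 0], [0.16, 0.17, -0.07, 0.96, 0, 0], [0.17, 0.17, -0.08, 0.97, 0, 0], [0.16, 0.16, -0.09, 0.96, 0, 0], [0.17, 0.16, -0.1, 0.97, 0, 0], [0.16, 0.14, -0.12, 0.96, 0, 0], [0, 0, 0, 0, 0, 0], [0, 0, 0, 0, 0, 0], [0, 0, 0, 0, 0, 0], [0, 0, 0, 0, 0, 0]],
])

```text
clock: 31.05
tcp_pos: [0.4962, -0.2185, 0.2369]
tcp_rot: [-0.309, 0.673, -0.611, 0.279]
ft_force: [0.8, 0.4, 1.0]
gripper_width: 0.003
```

```bash
cat > meas.py <<'E'
from h import *
def meas(n):
    s=env.state(); p=snap('wrist',n); snap('scene',n+'s'); np.savez(n+'.npz',**{k:p[k] for k in ('frame','range_z','vfov','cx','cy','pose')})
    print('t',s['clock'],s['tcp_pos']); ana(n)
def ana(n):
    p=dict(np.load(n+'.npz')); W=cloud(p); X=W.reshape(-1,3); fr=p['frame'].reshape(-1,3).min(1)
    d=X-PIV; s=-d@YB; l=d@np.array([.9955,.0953,0]); z=X[:,2]
    i=(abs(s-.3496)<.006)&(abs(l)<.009)&(z>.1415)&(z<.1445)&(fr>245); zi=z[i].mean()
    k=(s>.31)&(s<.3405)&(abs(l)<.006)&(z>.085)&(z<.14)&(fr>245)
    c=np.polyfit(s[k],z[k],1); r=z[k]-np.polyval(c,s[k]); k2=np.where(k)[0][abs(r)<.0012]; c=np.polyfit(s[k2],z[k2],1)
    zt=np.polyval(c,.34); print(n,'idx',zi.round(5),i.sum(),'ptr top',zt.round(5),'slope',c[0].round(4),len(k2),'=> offset mm',((zt-.002-(zi-.034))*1000).round(2))
E
python3 -c "
from meas import *
ana('v1'); meas('v2')"; python3 reg.py v2s|grep v2s
python3 -c "
import cv2
f=cv2.imread('pics/v2.png')[110:240,260:420]; cv2.imwrite('pics/v2c.png',cv2.resize(f,None,fx=4.6,fy=4.6,interpolation=cv2.INTER_CUBIC))"
```

```text
v1 idx 0.14294 326 ptr top 0.11558 slope 0.0156 186 => offset mm 4.64
t 31.05 [ 0.49618571 -0.21849266  0.23694639]
v2 idx 0.14289 333 ptr top 0.10708 slope -0.0134 197 => offset mm -3.82
s8 v2s 0.853 [0.25 6.5 ]
s2 v2s 0.883 [-0.375 -3.875]
```

View pics/v2c.png

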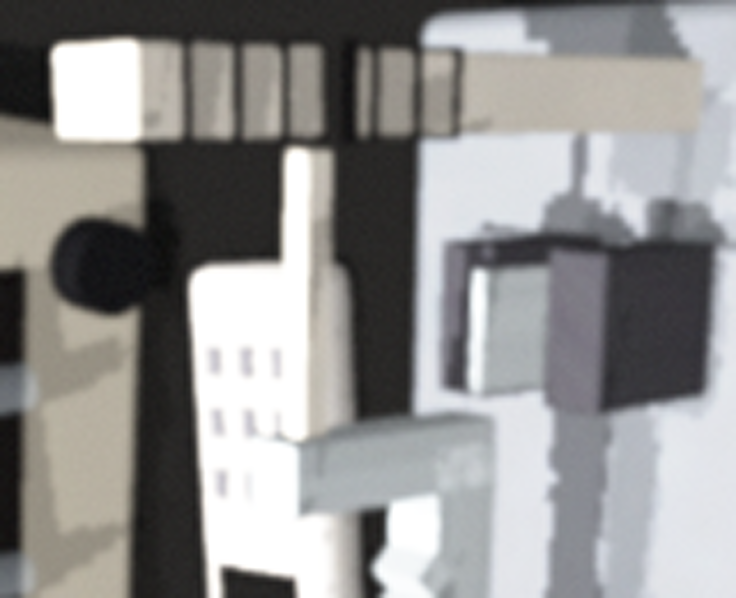

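```bash
python3 - <<'E'
from h import *
s=env.state(); p=env.snapshot('wrist'); Rt=rot(s).as_matrix(); T=np.array(p['pose'])
Rc=Rt.T@T[:3,:3]; tc=Rt.T@(T[:3,3]-np.array(s['tcp_pos']))
tgt=np.array([.643,-.268,.110]); f=240/np.tan(np.radians(p['vfov'])/2)
for th,d in ((72,.2),):
    G=Rd(YAW)*R.from_euler('x',th,degrees=True); Gm=G.as_matrix(); Rw=Gm@Rc
    ray=np.array([(320-p['cx'])/f,(170-p['cy'])/f,1]); C=tgt-Rw@(ray*d); tcp=C-Gm@tc
    print(th,'tcp',tcp.round(3),'tip',(tcp+Gm@[0,0,.073]).round(3),'cam',C.round(3),'back .25',(tcp-.25*Gm[:,2]).round(3))
    plan([(tcp,G,.05)])
E
```

```text
72 tcp [ 0.513 -0.229  0.154] tip [ 0.582 -0.222  0.131] cam [ 0.453 -0.303  0.174] back .25 [ 0.276 -0.251  0.231]
[[0.03,0.15,0.18,0.95,0,-0.01],[0.03,0.16,0.18,0.94,0,0],[0.03,0.17,0.16,0.95,0,-0.01],[0.03,0.18,0.15,0.94,0.01,0],[0.03,0.19,0.14,0.95,0,-0.01],[0.04,0.19,0.13,0.94,0.01,0]]
end [ 0.5128 -0.2289  0.1539] [-1.49   1.355 -0.984]
```

>>> servo_tool([
  [[0.03, 0.15, 0.18, 0.95, 0, 0], [0.03, 0.16, 0.18, 0.94, 0, 0], [0.03, 0.17, 0.16, 0.95, 0, 0], [0.03, 0.18, 0.15, 0.94, 0, 0], [0.03, 0.19, 0.14, 0.95, 0, 0], [0.04, 0.19, 0.13, 0.94, 0, 0], [0, 0, 0, 0, 0, 0], [0, 0, 0, 0, 0, 0]],
])

```text
clock: 32.25
tcp_pos: [0.5121, -0.2294, 0.1542]
tcp_rot: [-0.434, 0.599, -0.546, 0.393]
ft_force: [-0.3, -0.7, 0.7]
gripper_width: 0.001
```

```bash
python3 -c "
from meas import *
st(); meas('v3')"
python3 -c "
import cv2
a=cv2.imread('pics/v3.png'); f=a[90:250,220:420]; cv2.imwrite('pics/v3c.png',cv2.resize(f,None,fx=3.7,fy=3.7,interpolation=cv2.INTER_CUBIC))"
```

```text
t 32.25 tcp [ 0.5121 -0.2294  0.1542] R [[0.094, -0.312, 0.945], [-0.996, -0.027, 0.091], [-0.003, -0.95, -0.313]] F [-0.31 -0.75  0.68] w 0.0010667433749986255 q [-0.987  0.447 -0.583 -1.828 -1.05   2.586]
t 32.25 [ 0.51210183 -0.22938129  0.15418107]
v3 idx 0.14289 132 ptr top 0.10709 slope -0.0145 112 => offset mm -3.8
```

View pics/v3c.png

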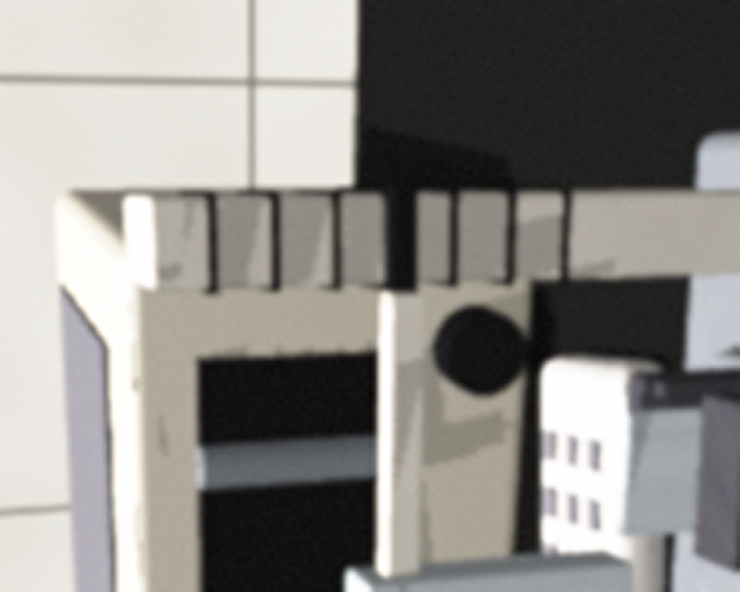

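In this low side view the pointer (crop x≈409) sits just below the bold line (crop x≈400). After the parallax correction it reads about -3.8 mm, the same as the depth reading. The previous notch read +4.6 mm, so notch 14 is nearest. One last check of the whole scene.

```bash
python3 - <<'E'
from h import *
p=snap('scene','f_s'); t=snap('top','f_t')
for k in ('jar','pan_top','pointer_tip','poise_post','wash_bottle'):
    for r in env.mark_of(p,k)[:1]: print(k,np.round(r['xyz'],4),np.round(sxy(r['xyz']),4),round(r['p'],2))
s=st()
print('vel',np.abs(s['joint_velocities']).max())
E
```

```text
jar [0.6032 0.1714 0.1378] [-0.1005  0.0013  0.0278] 0.73
pan_top [0.6031 0.1669 0.1379] [-0.0961  0.0008  0.0279] 0.78
pointer_tip [ 0.645  -0.2721  0.105 ] [ 0.3449  0.0006 -0.005 ] 0.63
poise_post [ 0.6335 -0.1147  0.1259] [0.1872 0.0042 0.0159] 0.66
wash_bottle [5.081e-01 3.208e-01 3.000e-04] [-0.2583 -0.0791 -0.1097] 0.93
t 32.7 tcp [ 0.5122 -0.229   0.1546] R [[0.095, -0.31, 0.946], [-0.996, -0.028, 0.09], [-0.002, -0.95, -0.312]] F [-0.17  0.24 -0.65] w 0.0036641520050319297 q [-0.988  0.447 -0.584 -1.829 -1.052  2.59 ]
vel 0.00899300693884573
```

View pics/f_s.png

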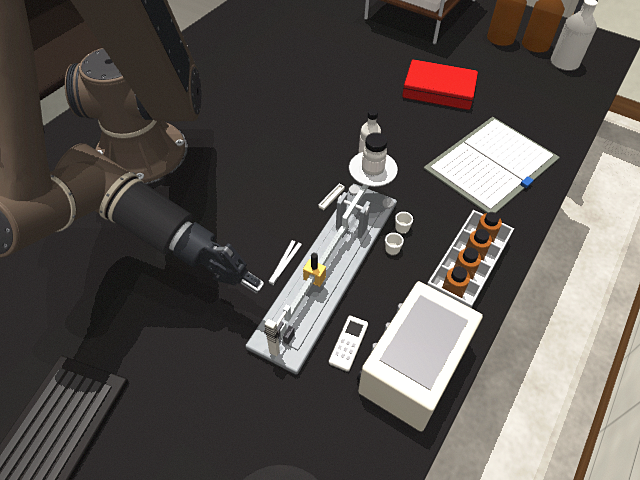

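The jar is upright on the pan (375,155), the poise is at (314,270), everything else is where it was, and the gripper (255,283) is clear of it all.

```bash
python3 -c "
from station import env
print(env.sign_off())"
```

```text
the job is handed in; nothing more can be done
None
```

The jar is on the pan and the poise is in notch 14 (0.112 m), the notch that reads nearest the bold centre line. I handed the job in at about 33 s with the arm clear of everything.

- **Jar:** I eased it down with the pan to the lower stop and released it there. It stands upright, within a few millimetres of the pan's centre.
- **Poise:** I pushed it out from about notch 3 with the shut fingers against the post. Forces read between moves were under about 5 N, and the fingers were off the post whenever I took a reading.
- **Reading:** in notch 14 the untouched pointer rests about 3.8 mm below the line. In notch 13 it rested about 4.6 mm above. The two differ by 8.46 mm, which fits the 8.5 mm per notch.
- **Other things:** in the last scene picture nothing else on the bench looks moved.

**Check that disagreed:** the choice between the two notches was close. The coarser scene-camera comparison made them a near tie, at about ±0.012 rad. I relied on the two close wrist-camera depth readings and the tick-mark reading, which all gave about −3.8 mm.

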